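Load the vibrating table and switch it on

ROBOT

A 6-joint arm with a two-finger parallel gripper is mounted at the origin on the work surface. World frame = base frame: x ahead of the robot, y to its left, z up, the work surface at z = 0. Lengths are in m, angles in rad, forces in N, time in s.
With the tool pointing down it reaches from about 0.225 to 0.875 m from the base axis. Payload 3.4 kg.
Tool frame: the origin (TCP) lies between the finger pads; the fingertips stand 25 mm ahead of it and the grasp point (between the pads) lies 6 mm ahead of it (manip.tips_ahead is the distance from the TCP to the fingertips, in m); z points along the fingers, x is the direction in which the jaws open and shut, and the axes are right-handed (so a half turn about z gives the same grasp; the last joint's range is limited). The gripper opens to 85 mm and grips with 20 to 120 N. Pads are 22 mm wide; open, the fingers measure 114 mm over their backs; the gripper's body (76 mm by 85 mm) begins 54 mm behind the grasp point. The pads swing forward as they close: fully open they stand 13 mm farther back than shut.
Start: joints at [-1.372, 0.276, 1.505, -0, 1.361, -0.121], TCP at [0.181, -0.546, 0.256] pointing down, gripper open.
Joint ranges: [-2.89, 2.89], [-0.75, 2.08], [0.22, 2.7], [-1.18, 4.32], [0.11, 2.71], [-2.7, 2.7]. Speed limits (rad/s): [2.57, 2.57, 3.14, 3.14, 3.14, 3.14].

INTERFACE

Orientations are given as a unit quaternion [w, x, y, z].
In Python, from rig import manip gives the robot as it stands. The module is installed in compiled form; this text tells all that it offers.
- The arm moves only by the tool send_rows, never from a script. Its argument "plan" is a list of rows, each an object with "linear": the shift along the tool's x, y, z in m, a list of three; "delta_rot": the turn, a rotation vector about the tool's x, y, z in degrees, a list of three; "fingers": the finger opening in m, from 0 to 0.0854. A call has 1 to 12 rows; each row shifts and turns the pose as measured when the row begins, along the tool's axes as they then stand; what a row does not reach is not made up. A row lasts 1/12 s, in which the tool goes at most 41.7 mm and 7.16 degrees, less where a joint would pass 70% of its speed; a pose out of reach is approached as far as the arm can. A call with a gripper value outside its range is refused whole. The fingers move at their own pace and stop on an object; "force" is the grip in N (left out, the last holds). Time passes only in rows, so rows that do not move let the fingers close. It gives the time, the measured TCP pose, the force and the opening at its end, in the units of the state.
- manip.get_state(): the state, without advancing time (a new reading comes with each control period).
- manip.get_image(name): name is "side" or "top" or "wrist"; returns the picture (400x640x3 uint8, red, green, blue); there is no depth.
- manip.camera_info(name): a dict with "K" (3x3 intrinsics, pixels), "rvec" (rotation vector, rad) and "tvec" (3), from world to camera coordinates, as OpenCV has them. Camera axes: x right, y down, z forward; pixel columns grow to the right and rows downward; lengths in m; the calibration is good to about 2 mm. A picture is of the moment at which its call begins: read the wrist's pose just before it. camera_info takes no time and is no camera call; for the wrist camera it gives the pose at the moment of the call.
- manip.sign_off(): hands the job in, once; it reports no verdict.
Trained networks look in the newest picture that a camera, given by its name, has taken for a name from the list of things; names that differ only in an ending like _2 or _b are one class to them, and where a whole thing is asked for, a point or a joint stands for the part that bears it (a point fixed in the world has none). Each returns a list of dicts, best first, with "p" (0 to 1); they miss things now and then, are a little off and sometimes report something else, mostly with a low value. They report only what shows in the picture. A call takes as long as a camera call. They do not tell look-alikes from the thing itself.
- manip.find_in(thing, camera): "extent" ([left, top, right, bottom] in pixels, round what is visible of it).
- manip.masks_of(thing, camera): "pixels" (400x640 bool, what is visible of it) and "extent" ([left, top, right, bottom] in pixels, round what is visible of it).
The state is a dict: "clock": time; "qpos": joint angles; "qd": joint speeds; "effort": joint torques, N m; "position": TCP position; "ee_rot": TCP orientation; "contact_force": force on the tool from outside, world axes, zero at the start; "moment": the same for the moment, N m; "width": finger opening in m.
Only numpy, scipy, OpenCV 4.12 (cv2) and the standard library are available. Lean on these libraries where they do the work, as an engineer would, in place of code of your own. Each camera call takes 0.05 s, during which the arm holds its last target. There are 200 camera calls.

TASK

Load the small vibrating table: stack the two closed rectangular tins from the sloping rack on the tin that already stands on its plate, the wider one first and the narrower one on top, lids up, each set down gently (not dropped), centred and square on the one below. Then flip the table's lever switch fully over to on, away from the robot. Leave the bottom tin where it stands, the open tin in the rack, and everything else in its place.

Things in the scene. Friction and masses are not known exactly. Their poses are not given: they have to be found in the camera images.
- shaker: Vibrating table, fixed: green base, steel plate 220 x 200 mm on top (top 75 mm above the work surface), grey switch box 140 x 80 mm, 56 mm high, beside it. Origin on the work surface; x points away from the robot, y to the left. The plate's centre is at y = +45 mm, the switch box's centre at y = -110 mm. May stand left or right of the robot's centre line, turned by up to 0.2 rad.
- plate (a point): Centre of the vibrating table's plate, on its top face; axes as the vibrating table's.
- switch (a joint): Lever switch on the switch box: 0 = off (leans 0.5 rad towards the robot), 1.0 = on (leans 0.5 rad away from the robot, to the vibrating table's +x). Snaps to the nearer end by itself past the middle; needs about 1 N at the tip.
- switch_tip (a point): Centre of the lever's black cross-bar grip, 20 mm thick, 64 mm long overall along the vibrating table's y; the lever is a 12 mm steel rod, 85 mm from pivot to this point.
- switch_pivot (a point): Pivot of the lever, 68 mm above the work surface; the pivot axis runs along y of the vibrating table. Axes as the vibrating table's. Two steel cheeks beside the pivot reach 9 mm above it.
- tin_base: Closed flat aluminium tin standing on the vibrating table's plate, 110 mm (x) x 76 mm (y) x 40 mm high, about 0.8 kg, a paper label on its lid; origin at the centre of its underside, z to its lid.
- tin_wide: Closed aluminium tin in the sloping rack, 110 mm (x) x 64 mm (y) x 45 mm high, about 0.5 kg, the wider of the two; origin at the centre of its underside, z to its lid, x down the slope (away from the robot). In the rack z leans 30 degrees (0.52 rad) from vertical, away from the robot.
- tin_narrow: Closed aluminium tin in the sloping rack, 110 mm (x) x 46 mm (y) x 40 mm high, about 0.32 kg, the narrower of the two; origin and axes as the wide tin's.
- tin_open: Open tin without a lid, in the rack's remaining place, 110 x 60 x 34 mm, walls 4 mm; stays there. Origin and axes as the wide tin's.
- rack: Sloping grey rack, fixed, 300 mm wide (y), its face at 30 degrees, high side nearest the robot, with a low lip (14 mm above the face) at the far foot. Origin on the work surface below the middle place, where the face is 64 mm high; x points down the slope, away from the robot. Three places side by side, 100 mm apart along y; which tin is where varies. On the other side from the vibrating table.
- brush: Wooden brush lying flat near the robot, 180 mm long along x; bystander.
- weight: Brass knob weight, 44 mm diameter, 64 mm high, standing behind the rack and the vibrating table; bystander.
Not all that is in view belongs to the job. What is shaped like the tin_wide but purple or yellow is not meant.

How it is judged:
By the outcome, as a careful person would: the job done as asked, in the order asked, and still so for the second after the job is handed in, with the robot touching nothing.
It also fails if it takes over 64 s, if anything falls off the work surface, if the arm or the gripper's body presses on something with over 40 N, if the wrist force passes 120 N, or if a joint passes its speed limit or range.

## Working session

There is one attempt and no reset: what is moved stays moved. The work goes in short steps, Python scripts to look and compute and a tool call to move; the robot and the scene stay as the last step left them, time stands still between calls to the robot, and variables do not carry over. Pictures are saved under pics/ and viewed, about 8 in all and at most 12, crops included, and the job is handed in when it is done.

Besides the shell and the picture viewer there is one more tool, called after "Request:" in YAML: its name, and indented under it one key for each argument. send_rows: Moves the arm, as the interface text tells. Its arguments: {"type":"object","properties":{"plan":{"type":"array","items":{"type":"object","properties":{"linear":{"type":"array","items":{"type":"number"}},"delta_rot":{"type":"array","items":{"type":"number"}},"fingers":{"type":"number"}}}},"force":{"type":"number"}},"required":["plan"]}

```bash
mkdir -p pics; cat > h.py <<'E'
import numpy as np, cv2
from rig import manip
from scipy.spatial.transform import Rotation as R
def save(name,fn):
    im=manip.get_image(name); cv2.imwrite('pics/'+fn,im[:,:,::-1]); return im
def cam(name):
    c=manip.camera_info(name); return np.array(c['K'],float),R.from_rotvec(np.ravel(c['rvec'])).as_matrix(),np.ravel(c['tvec'])
def proj(P,c):
    K,r,t=c; q=(np.atleast_2d(P)@r.T+t)@K.T; return q[:,:2]/q[:,2:]
def ray(uv,c,z):
    K,r,t=c; o=-r.T@t; d=np.linalg.solve(K,np.c_[np.atleast_2d(uv),np.ones(len(np.atleast_2d(uv)))].T).T@r
    return o+d*((z-o[2])/d[:,2])[:,None]
E
python3 - <<'E'
from h import *
s=manip.get_state(); print({k:np.round(v,3).tolist() for k,v in s.items()})
a=save('top','t0.png'); 
for n in ['tin_base','tin_wide','tin_narrow','tin_open','shaker','rack','switch_tip','brush','weight']:
    print('top',n,[(round(d['p'],2),np.round(d['extent']).tolist()) for d in manip.find_in(n,'top')])
b=save('side','s0.png')
for n in ['tin_base','tin_wide','tin_narrow','tin_open','switch_tip']:
    print('side',n,[(round(d['p'],2),np.round(d['extent']).tolist()) for d in manip.find_in(n,'side')])
for n in ['top','side','wrist']:
    K,r,t=cam(n); print(n,K.round(1).tolist(),(-r.T@t).round(3),r.round(2).tolist())
cv2.imwrite('pics/c0.png',cv2.resize(np.vstack([a,b]),(480,600))[:,:,::-1])
E
```

```text
{'clock': 0.0, 'qpos': [-1.372, 0.277, 1.506, 0.0, 1.361, -0.121], 'qd': [-0.0, -0.0, 0.001, 0.001, -0.0, 0.001], 'effort': [-0.0, -41.678, -24.58, -0.0, 0.011, -0.0], 'position': [0.181, -0.545, 0.255], 'ee_rot': [-0.001, 0.811, -0.586, -0.001], 'contact_force': [0.004, 1.07, -0.228], 'moment': [-0.011, 0.041, 0.03], 'width': 0.085}
top tin_base [(0.7, [198.0, 184.0, 232.0, 232.0])]
top tin_wide [(0.94, [321.0, 148.0, 355.0, 188.0]), (0.69, [342.0, 202.0, 369.0, 242.0]), (0.61, [387.0, 276.0, 432.0, 312.0])]
top tin_narrow [(0.86, [420.0, 207.0, 441.0, 247.0]), (0.41, [177.0, 166.0, 297.0, 260.0])]
top tin_open [(0.66, [378.0, 203.0, 405.0, 252.0])]
top shaker [(0.66, [178.0, 165.0, 296.0, 259.0])]
top rack [(0.65, [333.0, 203.0, 450.0, 259.0])]
top switch_tip [(0.79, [257.0, 221.0, 284.0, 242.0])]
top brush [(0.89, [298.0, 224.0, 323.0, 286.0]), (0.72, [342.0, 202.0, 368.0, 245.0])]
top weight [(0.59, [307.0, 117.0, 320.0, 134.0])]
side tin_base [(0.6, [190.0, 246.0, 256.0, 316.0]), (0.16, [295.0, 233.0, 319.0, 254.0])]
side tin_wide [(0.91, [332.0, 185.0, 383.0, 219.0]), (0.65, [387.0, 159.0, 433.0, 179.0]), (0.56, [289.0, 176.0, 321.0, 220.0])]
side tin_narrow [(0.83, [386.0, 155.0, 434.0, 178.0]), (0.2, [294.0, 232.0, 318.0, 255.0])]
side tin_open [(0.7, [365.0, 173.0, 410.0, 196.0])]
side switch_tip [(0.79, [295.0, 232.0, 319.0, 253.0]), (0.55, [166.0, 233.0, 332.0, 376.0])]
top [[487.1, 0.0, 321.6], [0.0, 487.1, 199.7], [0.0, 0.0, 1.0]] [ 0.417 -0.02   1.387] [[-0.02, -1.0, 0.0], [-0.99, 0.02, -0.11], [0.11, -0.0, -0.99]]
side [[386.2, 0.0, 319.3], [0.0, 386.2, 195.2], [0.0, 0.0, 1.0]] [0.087 0.465 0.731] [[-0.73, -0.68, -0.0], [-0.45, 0.49, -0.74], [0.51, -0.54, -0.67]]
wrist [[280.0, 0.0, 322.9], [0.0, 280.0, 195.3], [0.0, 0.0, 1.0]] [ 0.249 -0.522  0.374] [[0.31, -0.95, 0.0], [-0.91, -0.3, 0.28], [-0.27, -0.09, -0.96]]
```

```bash
python3 - <<'E'
import cv2
a=cv2.imread('pics/t0.png'); b=cv2.imread('pics/s0.png')
cv2.imwrite('pics/t0c.png',cv2.resize(a[100:330,160:460],None,fx=2.6,fy=2.6,interpolation=cv2.INTER_CUBIC))
E
```

```text
(no output)
```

View pics/t0c.png

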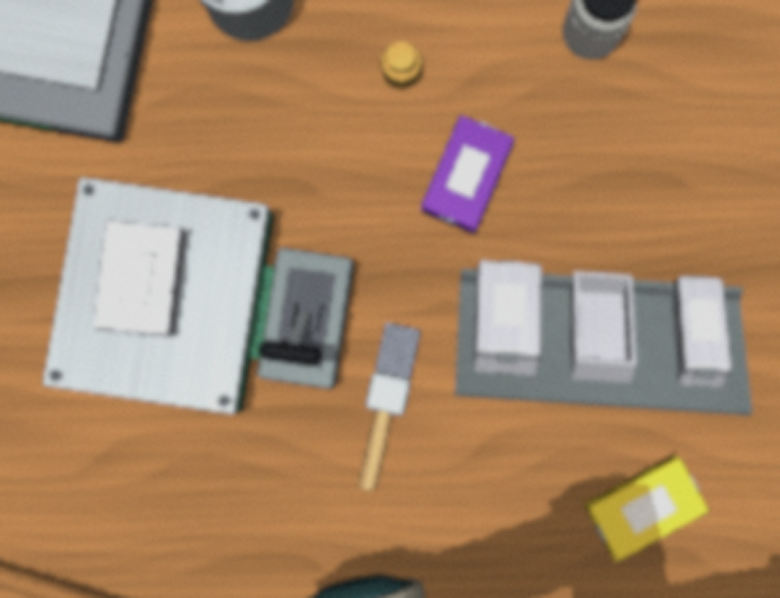

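View pics/s0.png

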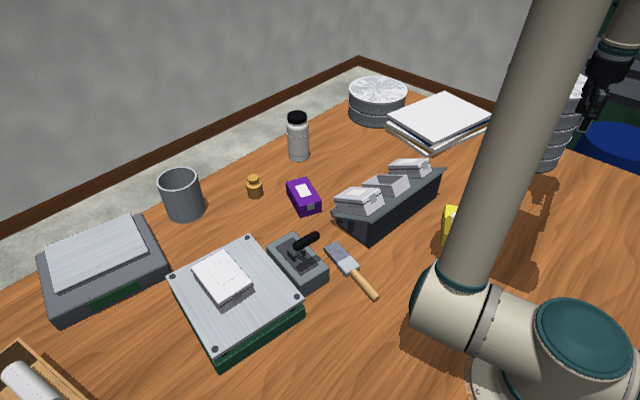

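The top view shows the shaker on the left with the base tin at about px (211,206). The lever leans towards the robot. The rack on the right holds wide, open and narrow tins from left to right. The purple and yellow tins are decoys.

```bash
python3 - <<'E'
from h import *
c=cam('top'); f=lambda p:np.array(p)/2.6+[160,100]-.3
for n,p,z in [('plate',[(82,179),(271,205),(240,412),(44,384)],.075),('base',[(106,222),(183,225),(175,334),(96,329)],.115),('tip',[(292,352)],.068+.0746),('box',[(278,249),(355,259),(336,388),(258,376)],.056),('purple',[(460,116),(513,137),(477,230),(422,210)],.045)]:
    P=ray(f(p),c,z); m=P.mean(0); print(n,m.round(4))
    if len(p)==4:
        v=(P[0]+P[1]-P[2]-P[3])/2; w=(P[0]+P[3]-P[1]-P[2])/2
        print(' xlen',np.linalg.norm(v),'yaw',np.arctan2(v[1],v[0]),'ylen',np.linalg.norm(w),np.arctan2(-w[0],w[1]))
from scipy.optimize import least_squares
# tins in rack: lid corners; unknown x,y,z of lid centre, yaw, fixed slope
def lid(q,L,W):
    M=R.from_euler('ZY',[q[3],np.pi/6]).as_matrix()
    return np.array([(L/2,W/2,0),(L/2,-W/2,0),(-L/2,-W/2,0),(-L/2,W/2,0)])@M.T+q[:3]
for n,p,W,z0 in [('wide',[(478,261),(541,264),(541,355),(476,356)],.064,.1),('narrow',[(679,278),(720,277),(729,371),(686,371)],.046,.1),('open',[(572,271),(633,272),(636,368),(576,367)],.060,.1)]:
    p=f(p); x0=ray(p,c,z0).mean(0)
    r=least_squares(lambda q:np.r_[(proj(lid(q,.11,W),c)-p).ravel(),(q[2]-z0)*200],np.r_[x0,0])
    print(n,r.x.round(4),r.fun.round(1))
E
```

```text
plate [0.5262 0.2477 0.075 ]
 xlen 0.21680659815247014 yaw -0.16246122599132354 ylen 0.2024309547362114 -0.15748968259301943
base [0.5403 0.259  0.115 ]
 xlen 0.10956289143747988 yaw -0.07777209656799815 ylen 0.07882633446370525 -0.06946266619944406
tip [0.4613 0.1036 0.1426]
box [0.5001 0.0964 0.056 ]
 xlen 0.13611182007396444 yaw -0.16004671502232443 ylen 0.08243339239761935 -0.15902825781409916
purple [ 0.653  -0.0771  0.045 ]
 xlen 0.1093493350333931 yaw -0.3940976085329894 ylen 0.06203706739144678 -0.38579840212240063
wide [ 0.5035 -0.1133  0.101  -0.0623] [ 0.   0.7 -0.6  0.6  0.2  0.1  0.4 -1.3  0.2]
narrow [ 0.4844 -0.3106  0.1003 -0.0698] [-0.9 -0.   0.3  1.2  0.9 -0.1 -0.4 -1.   0.1]
open [ 0.491  -0.2097  0.1017 -0.0652] [ 0.4  0.8 -0.9  1.4  0.4 -0.7  0.2 -1.4  0.3]
```

```bash
cat >> h.py <<'E'
from scipy.linalg import logm,expm
def Rt(yaw,pitch=0):
    "tool orientation whose -z is tin z, jaws along tin y; tin yaw, pitch (tilt of z away from the robot)"
    M=R.from_euler('ZY',[yaw,pitch]).as_matrix()
    return np.c_[-M[:,1],-M[:,0],-M[:,2]]
def now():
    s=manip.get_state(); T=np.eye(4); q=s['ee_rot']; T[:3,:3]=R.from_quat([q[1],q[2],q[3],q[0]]).as_matrix(); T[:3,3]=s['position']; return T
def mk(Rm,p):
    T=np.eye(4); T[:3,:3]=Rm; T[:3,3]=p; return T
def plan(p,Rm,n=None,T0=None):
    T0=now() if T0 is None else T0
    Tt=mk(Rm,p)
    D=np.linalg.inv(T0)@Tt
    L=np.real(logm(D)); 
    if n is None: n=int(np.ceil(max(np.linalg.norm(L[:3,3])/.040,np.degrees(np.linalg.norm([L[2,1],L[0,2],L[1,0]]))/6.5)))
    n=max(n,1); S=np.real(expm(L/n))
    print(n,'rows linear',S[:3,3].round(4).tolist(),'rot',np.degrees(R.from_matrix(S[:3,:3]).as_rotvec()).round(2).tolist(),'end',np.round(p,3))
    return Tt
E
python3 - <<'E'
from h import *
T=plan([.40,-.30,.34],Rt(-.07),12)
plan([.5635,-.118,.205],Rt(-.07,np.pi/6),12,T)
E
```

```text
12 rows linear [-0.0178, -0.0211, -0.007] rot [-0.0, -0.0, 1.86] end [ 0.4  -0.3   0.34]
12 rows linear [-0.0161, -0.015, 0.008] rot [-2.5, -0.0, 0.0] end [ 0.564 -0.118  0.205]
```

Request:
send_rows:
  plan:
    - {"linear": [-0.0178,-0.0211,-0.007],"delta_rot": [0,0,1.86],"fingers": 0.085}
    - {"linear": [-0.0178,-0.0211,-0.007],"delta_rot": [0,0,1.86],"fingers": 0.085}
    - {"linear": [-0.0178,-0.0211,-0.007],"delta_rot": [0,0,1.86],"fingers": 0.085}
    - {"linear": [-0.0178,-0.0211,-0.007],"delta_rot": [0,0,1.86],"fingers": 0.085}
    - {"linear": [-0.0178,-0.0211,-0.007],"delta_rot": [0,0,1.86],"fingers": 0.085}
    - {"linear": [-0.0178,-0.0211,-0.007],"delta_rot": [0,0,1.86],"fingers": 0.085}
    - {"linear": [-0.0178,-0.0211,-0.007],"delta_rot": [0,0,1.86],"fingers": 0.085}
    - {"linear": [-0.0178,-0.0211,-0.007],"delta_rot": [0,0,1.86],"fingers": 0.085}
    - {"linear": [-0.0178,-0.0211,-0.007],"delta_rot": [0,0,1.86],"fingers": 0.085}
    - {"linear": [-0.0178,-0.0211,-0.007],"delta_rot": [0,0,1.86],"fingers": 0.085}
    - {"linear": [-0.0178,-0.0211,-0.007],"delta_rot": [0,0,1.86],"fingers": 0.085}
    - {"linear": [-0.0178,-0.0211,-0.007],"delta_rot": [0,0,1.86],"fingers": 0.085}

```text
clock: 1.8
position: [0.4064, -0.2954, 0.3421]
ee_rot: [-0.001, -0.671, 0.742, 0.0]
contact_force: [-0.1, -0.5, 0.0]
width: 0.0851
```

```bash
python3 - <<'E'
from h import *
print(now().round(3)); plan([.5635,-.118,.205],Rt(-.07,np.pi/6),12)
E
```

```text
[[-0.1   -0.995 -0.002  0.406]
 [-0.995  0.1   -0.001 -0.295]
 [ 0.001  0.001 -1.     0.342]
 [ 0.     0.     0.     1.   ]]
12 rows linear [-0.0159, -0.0143, 0.0084] rot [-2.49, 0.03, -0.14] end [ 0.564 -0.118  0.205]
```

Request:
send_rows:
  plan:
    - {"linear": [-0.0159,-0.0143,0.0084],"delta_rot": [-2.49,0.03,-0.14],"fingers": 0.085}
    - {"linear": [-0.0159,-0.0143,0.0084],"delta_rot": [-2.49,0.03,-0.14],"fingers": 0.085}
    - {"linear": [-0.0159,-0.0143,0.0084],"delta_rot": [-2.49,0.03,-0.14],"fingers": 0.085}
    - {"linear": [-0.0159,-0.0143,0.0084],"delta_rot": [-2.49,0.03,-0.14],"fingers": 0.085}
    - {"linear": [-0.0159,-0.0143,0.0084],"delta_rot": [-2.49,0.03,-0.14],"fingers": 0.085}
    - {"linear": [-0.0159,-0.0143,0.0084],"delta_rot": [-2.49,0.03,-0.14],"fingers": 0.085}
    - {"linear": [-0.0159,-0.0143,0.0084],"delta_rot": [-2.49,0.03,-0.14],"fingers": 0.085}
    - {"linear": [-0.0159,-0.0143,0.0084],"delta_rot": [-2.49,0.03,-0.14],"fingers": 0.085}
    - {"linear": [-0.0159,-0.0143,0.0084],"delta_rot": [-2.49,0.03,-0.14],"fingers": 0.085}
    - {"linear": [-0.0159,-0.0143,0.0084],"delta_rot": [-2.49,0.03,-0.14],"fingers": 0.085}
    - {"linear": [-0.0159,-0.0143,0.0084],"delta_rot": [-2.49,0.03,-0.14],"fingers": 0.085}
    - {"linear": [0,0,0],"delta_rot": [0,0,0],"fingers": 0.085}

```text
clock: 2.8
position: [0.5671, -0.1223, 0.2165]
ee_rot: [-0.168, -0.662, 0.71, 0.172]
contact_force: [0.3, -0.3, -0.3]
width: 0.0853
```

```bash
python3 - <<'E'
from h import *
print(now().round(3), manip.get_state()['qpos']); c=cam('wrist'); save('wrist','w1.png'); np.savez('w1.npz',K=c[0],r=c[1],t=c[2])
for n in ['tin_wide','tin_narrow','tin_open']:
    print(n,[(round(d['p'],2),np.round(d['extent']).tolist()) for d in manip.find_in(n,'wrist')])
E
```

```text
[[-0.066 -0.882 -0.466  0.567]
 [-0.998  0.064  0.022 -0.122]
 [ 0.01   0.466 -0.885  0.216]
 [ 0.     0.     0.     1.   ]] [-0.27142527  0.56326998  1.23145344 -0.10708916  1.82005203  1.36701697]
tin_wide [(0.81, [198.0, 1.0, 296.0, 78.0]), (0.63, [279.0, 130.0, 354.0, 250.0]), (0.57, [382.0, 256.0, 462.0, 278.0]), (0.47, [374.0, 131.0, 455.0, 249.0])]
tin_narrow [(0.93, [474.0, 138.0, 559.0, 251.0])]
tin_open [(0.91, [377.0, 134.0, 456.0, 248.0])]
```

View pics/w1.png

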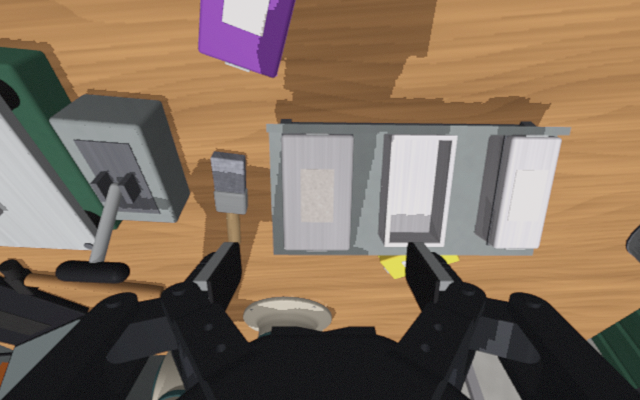

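The wrist view shows the wide tin's lid at px 283–353 × 135–250. The open tin is in the middle and the narrow tin is at px 492–559. I'll fit the poses from sub-pixel corners.

```bash
cat >> h.py <<'E'
from scipy.optimize import least_squares
def lid(q,L,W,pitch=np.pi/6):
    M=R.from_euler('ZY',[q[3],pitch]).as_matrix()
    return np.array([(L/2,W/2,0),(L/2,-W/2,0),(-L/2,-W/2,0),(-L/2,W/2,0)])@M.T+q[:3]
def fitlid(p,W,c,x0,pitch=np.pi/6,z=None,L=.11):
    r=least_squares(lambda q:np.r_[(proj(lid(q,L,W,pitch),c)-p).ravel(),0 if z is None else (q[2]-z)*1000],x0)
    return r.x,r.fun
E
python3 - <<'E'
from h import *
d=np.load('w1.npz'); c=(d['K'],d['r'],d['t'])
im=cv2.imread('pics/w1.png'); 
big=cv2.resize(im[120:262,265:575],None,fx=2.55,fy=2.55,interpolation=cv2.INTER_CUBIC)
for W,p,x0,z in [(.064,[(283,135),(353,134),(350,249),(285,250)],[.5035,-.113,.1,-.07],.103),(.046,[(511,135),(559,139),(538,248),(492,247)],[.484,-.31,.1,-.07],.0986)]:
    p=np.array(p,float)
    for zz in (None,z):
        q,f=fitlid(p,W,c,x0,z=zz); print(q.round(4),f.round(1))
    for e in proj(lid(q,.11,W),c): cv2.circle(big,tuple(int(v) for v in (e-[265,120]+.5)*2.55),2,(0,0,255),-1)
cv2.imwrite('pics/w1c.png',big)
E
```

```text
[ 0.5036 -0.1129  0.0987 -0.0772] [-1.3 -0.3  0.8  1.   0.3  0.   0.3 -0.8  0. ]
[ 0.506  -0.1131  0.1016 -0.0772] [-1.9 -0.9  1.4  0.4  0.8  1.1 -0.2  0.3 -1.4]
[ 0.4838 -0.3122  0.0941 -0.0819] [-0.2  1.9  1.1 -1.7 -1.2 -0.6  0.2  0.4  0. ]
[ 0.4868 -0.3093  0.0974 -0.0807] [-0.5  1.3  1.6 -2.4 -0.9  0.5 -0.3  1.5 -1.2]
```

View pics/w1c.png

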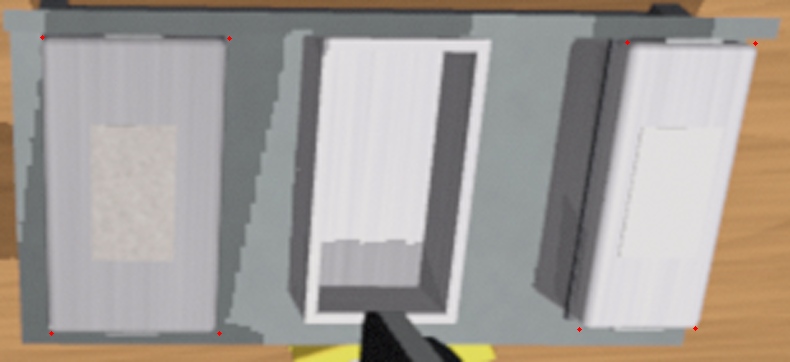

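```bash
python3 - <<'E'
from h import *
print(manip.tips_ahead)
Rm=Rt(-.08,np.pi/6); l=np.array([.5045,-.113,.1005]); n=-Rm[:,2]
T=plan(l+.05*n,Rm); plan(l-.014*n,Rm,None,T)
E
```

```text
0.025
3 rows linear [-0.0031, -0.0017, 0.0288] rot [-0.87, -0.34, 0.03] end [ 0.529 -0.115  0.144]
2 rows linear [0.0, 0.0, 0.032] rot [-0.0, 0.0, -0.0] end [ 0.498 -0.112  0.088]
```

Request:
send_rows:
  plan:
    - {"linear": [-0.0024,-0.0013,0.0216],"delta_rot": [-0.65,-0.26,0.02],"fingers": 0.085}
    - {"linear": [-0.0024,-0.0013,0.0216],"delta_rot": [-0.65,-0.26,0.02],"fingers": 0.085}
    - {"linear": [-0.0024,-0.0013,0.0216],"delta_rot": [-0.65,-0.26,0.02],"fingers": 0.085}
    - {"linear": [-0.0024,-0.0013,0.0216],"delta_rot": [-0.65,-0.26,0.02],"fingers": 0.085}
    - {"linear": [0,0,0],"delta_rot": [0,0,0],"fingers": 0.085}
    - {"linear": [0,0,0],"delta_rot": [0,0,0],"fingers": 0.085}

```text
clock: 3.5
position: [0.5279, -0.1215, 0.1529]
ee_rot: [-0.17, -0.653, 0.715, 0.181]
contact_force: [-0.2, -0.8, 1.2]
width: 0.0847
```

```bash
python3 - <<'E'
from h import *
Rm=Rt(-.08,np.pi/6); l=np.array([.5045,-.113,.1005]); n=-Rm[:,2]
plan(l-.014*n,Rm,4)
c=cam('wrist'); im=save('wrist','w2.png')
for e in proj(lid([*l,-.08],.11,.064),c): cv2.circle(im,tuple(int(v) for v in e),2,(255,0,0),-1)
cv2.imwrite('pics/w2c.png',im[100:400,170:470,::-1])
E
```

```text
4 rows linear [-0.0017, -0.0011, 0.0179] rot [-0.31, -0.02, -0.16] end [ 0.498 -0.112  0.088]
```

View pics/w2c.png

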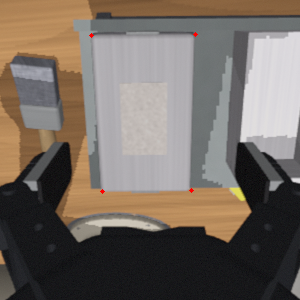

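Request:
send_rows:
  plan:
    - {"linear": [-0.004,-0.0022,0.01],"delta_rot": [-0.6,0,-0.3],"fingers": 0.085}
    - {"linear": [-0.004,-0.0022,0.01],"delta_rot": [-0.6,0,-0.3],"fingers": 0.085}
    - {"linear": [0,0,0.01],"delta_rot": [0,0,0],"fingers": 0.085}
    - {"linear": [0,0,0],"delta_rot": [0,0,0],"fingers": 0.085}

```text
clock: 3.88
position: [0.5201, -0.1139, 0.1269]
ee_rot: [-0.173, -0.655, 0.711, 0.186]
contact_force: [0.4, 0.1, -0.1]
width: 0.085
```

```bash
python3 - <<'E'
from h import *
Rm=Rt(-.08,np.pi/6); l=np.array([.5045,-.113,.1005]); n=-Rm[:,2]
plan(l-.014*n,Rm,4)
E
```

```text
4 rows linear [0.0001, 0.0001, 0.0112] rot [-0.14, -0.04, -0.03] end [ 0.498 -0.112  0.088]
```

Request:
send_rows:
  plan:
    - {"linear": [0,0,0.0115],"delta_rot": [-0.14,0,0],"fingers": 0.085}
    - {"linear": [0,0,0.0115],"delta_rot": [-0.14,0,0],"fingers": 0.085}
    - {"linear": [0,0,0.0115],"delta_rot": [-0.14,0,0],"fingers": 0.085}
    - {"linear": [0,0,0.0105],"delta_rot": [-0.14,0,0],"fingers": 0.085}
    - {"linear": [0,0,0],"delta_rot": [0,0,0],"fingers": 0.085}

```text
clock: 4.3
position: [0.498, -0.1118, 0.0858]
ee_rot: [-0.177, -0.655, 0.71, 0.188]
contact_force: [-0.7, -0.2, -1.0]
width: 0.0848
```

```bash
python3 - <<'E'
from h import *
Rm=Rt(-.08,np.pi/6); l=np.array([.5045,-.113,.1005]); n=-Rm[:,2]
plan(l-.014*n,Rm,1); print(manip.get_state()['contact_force'])
E
```

```text
1 rows linear [0.0007, 0.0016, -0.0021] rot [-0.1, -0.25, -0.05] end [ 0.498 -0.112  0.088]
[-0.65988005 -0.20023516 -1.00288249]
```

Request:
send_rows:
  plan:
    - {"linear": [0,0.0012,-0.002],"delta_rot": [0,0,0],"fingers": 0.085}
    - {"linear": [0,0,0],"delta_rot": [0,0,0],"fingers": 0.05}
    - {"linear": [0,0,0],"delta_rot": [0,0,0],"fingers": 0.05}
    - {"linear": [0,0,0],"delta_rot": [0,0,0],"fingers": 0.05}
    - {"linear": [0,0,0],"delta_rot": [0,0,0],"fingers": 0.05}
    - {"linear": [0,0,0],"delta_rot": [0,0,0],"fingers": 0.05}
    - {"linear": [0,0,0],"delta_rot": [0,0,0],"fingers": 0.05}
    - {"linear": [0,0,0],"delta_rot": [0,0,0],"fingers": 0.05}
  force: 50

```text
clock: 4.97
position: [0.4994, -0.1127, 0.0885]
ee_rot: [-0.176, -0.656, 0.71, 0.187]
contact_force: [-0.5, -1.2, -1.5]
width: 0.0636
```

```bash
python3 - <<'E'
from h import *
print(now().round(4)); s=manip.get_state(); print(s['contact_force'],s['width'])
Rm=now()[:3,:3]; p=now()[:3,3]
T=plan(p-.07*Rm[:,2],Rm,5)
plan([.53,0.0,.28],Rt(-.075),12,T)
E
```

```text
[[-0.0778 -0.8652 -0.4953  0.4994]
 [-0.997   0.0705  0.0335 -0.1127]
 [ 0.0059  0.4964 -0.8681  0.0885]
 [ 0.      0.      0.      1.    ]]
[-0.49257953 -1.18529521 -1.49959308] 0.06356062749701653
5 rows linear [-0.0, -0.0, -0.014] rot [-0.0, 0.0, 0.0] end [ 0.534 -0.115  0.149]
12 rows linear [-0.0095, 0.0041, -0.0103] rot [2.48, -0.02, -0.02] end [0.53 0.   0.28]
```

Request:
send_rows:
  plan:
    - {"linear": [0,0,-0.007],"delta_rot": [0,0,0],"fingers": 0.05}
    - {"linear": [0,0,-0.014],"delta_rot": [0,0,0],"fingers": 0.05}
    - {"linear": [0,0,-0.014],"delta_rot": [0,0,0],"fingers": 0.05}
    - {"linear": [0,0,-0.014],"delta_rot": [0,0,0],"fingers": 0.05}
    - {"linear": [0,0,-0.014],"delta_rot": [0,0,0],"fingers": 0.05}
    - {"linear": [0,0,-0.014],"delta_rot": [0,0,0],"fingers": 0.05}
    - {"linear": [0,0,0],"delta_rot": [0,0,0],"fingers": 0.05}

```text
clock: 5.55
position: [0.5424, -0.1145, 0.1554]
ee_rot: [-0.173, -0.657, 0.71, 0.186]
contact_force: [0.7, -0.5, -5.9]
width: 0.0632
```

```bash
python3 - <<'E'
from h import *
s=manip.get_state(); print(now()[:3,3],s['contact_force'],s['width'])
plan([.52,0.0,.28],Rt(-.075),12)
E
```

```text
[ 0.54235907 -0.11453022  0.15538961] [ 0.66306587 -0.45000521 -5.94265095] 0.06317434286492053
12 rows linear [-0.0094, 0.0054, -0.0094] rot [2.45, -0.01, -0.02] end [0.52 0.   0.28]
```

Request:
send_rows:
  plan:
    - {"linear": [-0.0094,0.0054,-0.0094],"delta_rot": [2.45,0,0],"fingers": 0.05}
    - {"linear": [-0.0094,0.0054,-0.0094],"delta_rot": [2.45,0,0],"fingers": 0.05}
    - {"linear": [-0.0094,0.0054,-0.0094],"delta_rot": [2.45,0,0],"fingers": 0.05}
    - {"linear": [-0.0094,0.0054,-0.0094],"delta_rot": [2.45,0,0],"fingers": 0.05}
    - {"linear": [-0.0094,0.0054,-0.0094],"delta_rot": [2.45,0,0],"fingers": 0.05}
    - {"linear": [-0.0094,0.0054,-0.0094],"delta_rot": [2.45,0,0],"fingers": 0.05}
    - {"linear": [-0.0094,0.0054,-0.0094],"delta_rot": [2.45,0,0],"fingers": 0.05}
    - {"linear": [-0.0094,0.0054,-0.0094],"delta_rot": [2.45,0,0],"fingers": 0.05}
    - {"linear": [-0.0094,0.0054,-0.0094],"delta_rot": [2.45,0,0],"fingers": 0.05}
    - {"linear": [-0.0094,0.0054,-0.0094],"delta_rot": [2.45,0,0],"fingers": 0.05}
    - {"linear": [-0.0094,0.0054,-0.0094],"delta_rot": [2.45,0,0],"fingers": 0.05}
    - {"linear": [-0.0094,0.0054,-0.0094],"delta_rot": [2.45,0,0],"fingers": 0.05}

```text
clock: 6.55
position: [0.5124, 0.005, 0.2703]
ee_rot: [-0.001, -0.678, 0.735, 0.002]
contact_force: [0.0, -0.4, -6.1]
width: 0.0632
```

```bash
python3 - <<'E'
from h import *
s=manip.get_state(); print(now().round(3),s['contact_force'],s['width'])
plan([.50,0.15,.28],Rt(-.075),6)
E
```

```text
[[-0.08  -0.997 -0.005  0.512]
 [-0.997  0.08   0.001  0.005]
 [-0.001  0.005 -1.     0.27 ]
 [ 0.     0.     0.     1.   ]] [ 0.02559301 -0.41742328 -6.1334541 ] 0.06323597584275203
6 rows linear [-0.0239, 0.004, -0.0016] rot [0.05, 0.01, -0.05] end [0.5  0.15 0.28]
```

```bash
python3 - <<'E'
from h import *
plan([.43,0.21,.28],Rt(-.075),8)
E
```

```text
8 rows linear [-0.0247, 0.0123, -0.0012] rot [0.03, 0.01, -0.04] end [0.43 0.21 0.28]
```

Request:
send_rows:
  plan:
    - {"linear": [-0.0247,0.0123,-0.001],"delta_rot": [0,0,0],"fingers": 0.05}
    - {"linear": [-0.0247,0.0123,-0.001],"delta_rot": [0,0,0],"fingers": 0.05}
    - {"linear": [-0.0247,0.0123,-0.001],"delta_rot": [0,0,0],"fingers": 0.05}
    - {"linear": [-0.0247,0.0123,-0.001],"delta_rot": [0,0,0],"fingers": 0.05}
    - {"linear": [-0.0247,0.0123,-0.001],"delta_rot": [0,0,0],"fingers": 0.05}
    - {"linear": [-0.0247,0.0123,-0.001],"delta_rot": [0,0,0],"fingers": 0.05}
    - {"linear": [-0.0247,0.0123,-0.001],"delta_rot": [0,0,0],"fingers": 0.05}
    - {"linear": [-0.0247,0.0123,-0.001],"delta_rot": [0,0,0],"fingers": 0.05}
    - {"linear": [0,0,0],"delta_rot": [0,0,0],"fingers": 0.05}
    - {"linear": [0,0,0],"delta_rot": [0,0,0],"fingers": 0.05}

```text
clock: 7.38
position: [0.407, 0.2169, 0.2725]
ee_rot: [-0.014, -0.678, 0.735, 0.01]
contact_force: [0.5, -0.9, -5.9]
width: 0.0633
```

```bash
python3 - <<'E'
from h import *
print(now().round(4)); c=cam('wrist'); save('wrist','w3.png'); np.savez('w3.npz',K=c[0],r=c[1],t=c[2],T=now())
print(proj(lid([.5403,.259,.115,-.074],.11,.076,0),c).round(1).tolist())
T=now(); l=T[:3,3]-.013*T[:3,2]-.0016*T[:3,1]*-1
print(proj(lid([*l,-.078],.11,.064,0),c).round(1).tolist())
print(proj([.4613,.1036,.1426],c))
E
```

```text
[[-0.0799 -0.9962 -0.0348  0.407 ]
 [-0.9968  0.0801 -0.005   0.2169]
 [ 0.0078  0.0343 -0.9994  0.2725]
 [ 0.      0.      0.      1.    ]]
[[209.6, -40.6], [304.8, -40.9], [307.9, 103.7], [225.5, 104.2]]
[[240.4, 166.2], [413.1, 165.6], [391.0, 383.9], [261.5, 385.1]]
[[451.83427439 118.20261757]]
```

View pics/w3.png

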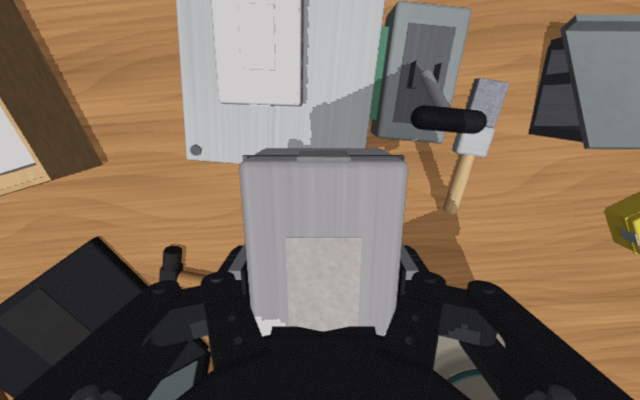

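```bash
python3 - <<'E'
from h import *
a=cv2.imread('pics/t0.png')[170:245,185:245]; b=cv2.imread('pics/w3.png')[0:120,195:325]
A=cv2.resize(a,None,fx=6,fy=6,interpolation=cv2.INTER_CUBIC); B=cv2.resize(b,None,fx=3.2,fy=3.2,interpolation=cv2.INTER_CUBIC)
H=max(A.shape[0],B.shape[0]); pad=lambda i:cv2.copyMakeBorder(i,0,H-i.shape[0],0,0,cv2.BORDER_CONSTANT)
A,B=[cv2.LUT(x,np.clip((np.arange(256)-120)*1.9,0,255).astype(np.uint8)) for x in (A,B)]
o=np.hstack([pad(A),pad(B)]); print(o.shape,A.shape); cv2.imwrite('pics/cmp.png',o)
E
```

```text
(450, 776, 3) (450, 360, 3)
```

View pics/cmp.png

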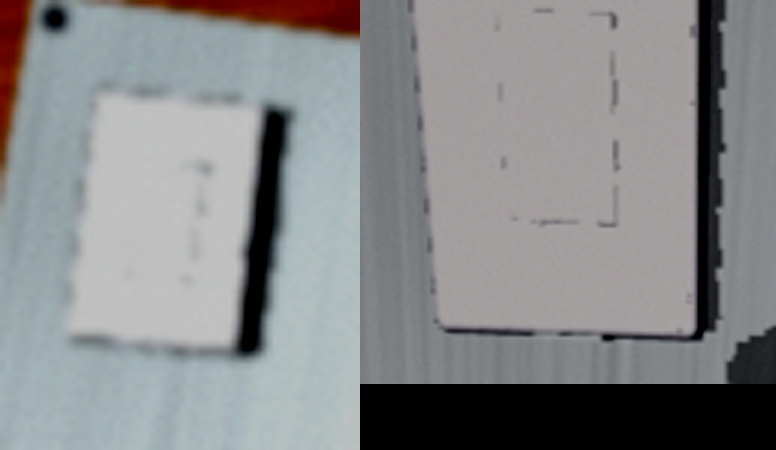

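```bash
python3 - <<'E'
from h import *
ct=cam('top'); p=np.array([(97,92),(267,104),(239,350),(68,339)])/6+[185,170]-.4
q,f=fitlid(p,.076,ct,[.54,.26,.115,-.07],0,z=.115); print('top',q.round(4),f.round(1))
d=np.load('w3.npz'); c=(d['K'],d['r'],d['t']); T=d['T']
def line_x(a,b,row): return a[0]+(b[0]-a[0])*(row-a[1])/(b[1]-a[1])
def res(q):
    P=proj(lid([q[0],q[1],.115,q[2]],.11,.076,0),c)
    return [*(P[3]-[219,102.5]),*(P[2]-[300.3,104.7]),line_x(P[0],P[3],0)-212.2,line_x(P[1],P[2],0)-300.3]
r=least_squares(res,[.54,.26,-.07]); print('wrist base',r.x.round(4),r.fun.round(1))
# held lid: front corners, in tool frame (a=tool x, b=tool y, depth e behind TCP)
def res2(q,yaw=0):
    W=.0635
    P=np.array([(q[0]-W/2,q[1]-.055,-q[2]),(q[0]+W/2,q[1]-.055,-q[2])])
    # tool x = -tin y: left in image = +y world = -x tool
    return (proj(P@T[:3,:3].T+T[:3,3],c)-[(242,157),(404.5,157)]).ravel()
r=least_squares(res2,[0,0,.012]); print('held tool',r.x.round(4),r.fun.round(1))
E
```

```text
top [ 0.5402  0.2616  0.115  -0.1017] [-0.3 -0.5  0.1 -0.1  0.4  0.6 -0.1 -0.  -0. ]
wrist base [ 0.5409  0.2631 -0.112 ] [-0.5 -0.3  0.8  0.3 -1.9  1.6]
held tool [-0.0015 -0.0007  0.0084] [ 0.  -0.1 -0.   0.1]
```

```bash
python3 - <<'E'
from h import *
plan([.5405,.262,.19],Rt(-.105),8)
E
```

```text
8 rows linear [-0.0072, -0.0163, 0.01] rot [0.25, -0.05, 0.17] end [0.54  0.262 0.19 ]
```

Request:
send_rows:
  plan:
    - {"linear": [-0.0072,-0.0163,0.01],"delta_rot": [0.25,-0.05,0.17],"fingers": 0.05}
    - {"linear": [-0.0072,-0.0163,0.01],"delta_rot": [0.25,-0.05,0.17],"fingers": 0.05}
    - {"linear": [-0.0072,-0.0163,0.01],"delta_rot": [0.25,-0.05,0.17],"fingers": 0.05}
    - {"linear": [-0.0072,-0.0163,0.01],"delta_rot": [0.25,-0.05,0.17],"fingers": 0.05}
    - {"linear": [-0.0072,-0.0163,0.01],"delta_rot": [0.25,-0.05,0.17],"fingers": 0.05}
    - {"linear": [-0.0072,-0.0163,0.01],"delta_rot": [0.25,-0.05,0.17],"fingers": 0.05}
    - {"linear": [-0.0072,-0.0163,0.01],"delta_rot": [0.25,-0.05,0.17],"fingers": 0.05}
    - {"linear": [-0.0072,-0.0163,0.01],"delta_rot": [0.25,-0.05,0.17],"fingers": 0.05}
    - {"linear": [0,0,0],"delta_rot": [0,0,0],"fingers": 0.05}
    - {"linear": [0,0,0],"delta_rot": [0,0,0],"fingers": 0.05}

```text
clock: 8.27
position: [0.5437, 0.2497, 0.1791]
ee_rot: [-0.009, -0.664, 0.747, 0.0]
contact_force: [-0.3, -0.4, -5.6]
width: 0.0633
```

```bash
python3 - <<'E'
from h import *
print(now().round(3)); plan([.5405,.262,.17],Rt(-.105),3)
E
```

```text
[[-0.117 -0.993 -0.014  0.544]
 [-0.993  0.117 -0.011  0.25 ]
 [ 0.013  0.013 -1.     0.179]
 [ 0.     0.     0.     1.   ]]
3 rows linear [-0.004, 0.0015, 0.003] rot [0.24, -0.25, -0.24] end [0.54  0.262 0.17 ]
```

Request:
send_rows:
  plan:
    - {"linear": [-0.004,0.0015,0.003],"delta_rot": [0.24,-0.25,-0.24],"fingers": 0.05}
    - {"linear": [-0.004,0.0015,0.003],"delta_rot": [0.24,-0.25,-0.24],"fingers": 0.05}
    - {"linear": [-0.004,0.0015,0.003],"delta_rot": [0.24,-0.25,-0.24],"fingers": 0.05}
    - {"linear": [0,0,0],"delta_rot": [0,0,0],"fingers": 0.05}

```text
clock: 8.6
position: [0.5388, 0.26, 0.1684]
ee_rot: [-0.001, -0.668, 0.744, 0.001]
contact_force: [-0.4, -0.8, -6.3]
width: 0.0632
```

```bash
python3 - <<'E'
from h import *
print(now().round(3)); plan([.5405,.262,.158],Rt(-.105),3)
E
```

```text
[[-0.107 -0.994 -0.003  0.539]
 [-0.994  0.107 -0.     0.26 ]
 [ 0.001  0.003 -1.     0.168]
 [ 0.     0.     0.     1.   ]]
3 rows linear [-0.0007, -0.0005, 0.0035] rot [0.06, -0.01, -0.05] end [0.54  0.262 0.158]
```

Request:
send_rows:
  plan:
    - {"linear": [-0.0009,-0.0007,0.0035],"delta_rot": [0.06,0,-0.05],"fingers": 0.05}
    - {"linear": [-0.0009,-0.0007,0.0035],"delta_rot": [0.06,0,-0.05],"fingers": 0.05}
    - {"linear": [-0.0007,-0.0005,0.0035],"delta_rot": [0.06,0,-0.05],"fingers": 0.05}
    - {"linear": [0,0,0],"delta_rot": [0,0,0],"fingers": 0.05}

```text
clock: 8.93
position: [0.5398, 0.263, 0.1583]
ee_rot: [0.0, -0.67, 0.742, -0.001]
contact_force: [-0.5, -0.8, -6.7]
width: 0.0635
```

```bash
python3 - <<'E'
from h import *
T=now(); print(T.round(3)); plan([.5405,.262,.150],Rt(-.105),4)
c=cam('wrist'); im=save('wrist','w4.png'); b=cv2.resize(im[120:260,190:450],None,fx=3,fy=3,interpolation=cv2.INTER_CUBIC); cv2.imwrite('pics/w4c.png',b[:,:,::-1])
print(proj(lid([.5405,.262,.115,-.105],.11,.076,0),c).round(1).tolist())
E
```

```text
[[-0.103 -0.995  0.002  0.54 ]
 [-0.995  0.103 -0.     0.263]
 [ 0.    -0.002 -1.     0.158]
 [ 0.     0.     0.     1.   ]]
4 rows linear [0.0002, -0.0002, 0.0021] rot [-0.02, -0.0, 0.03] end [0.54  0.262 0.15 ]
[[260.5, 142.2], [394.5, 142.6], [382.5, 307.0], [270.3, 306.8]]
```

View pics/w4c.png

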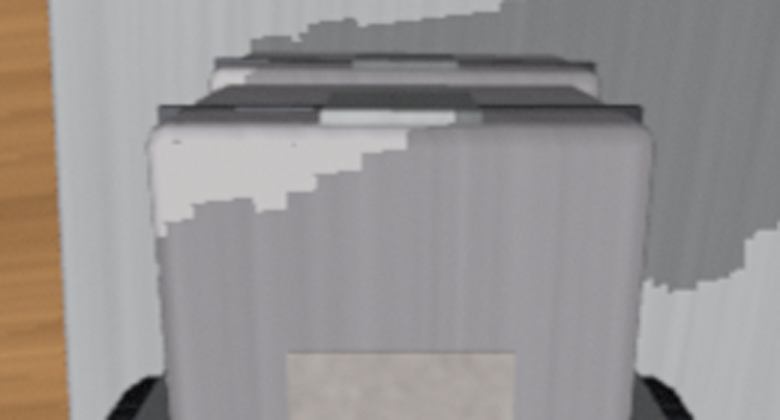

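Request:
send_rows:
  plan:
    - {"linear": [0.001,-0.0003,0.002],"delta_rot": [0,0,0],"fingers": 0.05}
    - {"linear": [0,0,0.002],"delta_rot": [0,0,0],"fingers": 0.05}
    - {"linear": [0,0,0.002],"delta_rot": [0,0,0],"fingers": 0.05}

```text
clock: 9.23
position: [0.5407, 0.2621, 0.153]
ee_rot: [0.001, -0.67, 0.742, -0.001]
contact_force: [-0.6, 0.3, -5.6]
width: 0.0634
```

```bash
python3 - <<'E'
from h import *
print(now().round(4))
E
```

```text
[[-1.023e-01 -9.947e-01  3.700e-03  5.407e-01]
 [-9.948e-01  1.023e-01  1.000e-04  2.621e-01]
 [-5.000e-04 -3.700e-03 -1.000e+00  1.530e-01]
 [ 0.000e+00  0.000e+00  0.000e+00  1.000e+00]]
```

Request:
send_rows:
  plan:
    - {"linear": [0,0,0.0015],"delta_rot": [0.1,0,0],"fingers": 0.05}
    - {"linear": [0,0,0.0015],"delta_rot": [0.1,0,0],"fingers": 0.05}

```text
clock: 9.4
position: [0.5409, 0.2619, 0.1496]
ee_rot: [0.003, -0.67, 0.743, -0.003]
contact_force: [-0.4, 0.6, -6.1]
width: 0.0633
```

Request:
send_rows:
  plan:
    - {"linear": [0,0,0.0015],"delta_rot": [0,0,0],"fingers": 0.05}

```text
clock: 9.48
position: [0.5408, 0.2619, 0.1478]
ee_rot: [0.003, -0.67, 0.743, -0.003]
contact_force: [-0.1, 0.1, -5.9]
width: 0.0635
```

Request:
send_rows:
  plan:
    - {"linear": [0,0,0.001],"delta_rot": [-0.3,0,0],"fingers": 0.05}

```text
clock: 9.57
position: [0.5406, 0.2618, 0.1467]
ee_rot: [0.001, -0.67, 0.742, -0.001]
contact_force: [-0.5, -0.8, -5.6]
width: 0.063
```

Request:
send_rows:
  plan:
    - {"linear": [0,0,0.001],"delta_rot": [-0.1,0,0],"fingers": 0.05}

```text
clock: 9.65
position: [0.5407, 0.2618, 0.1455]
ee_rot: [-0.0, -0.67, 0.742, 0.0]
contact_force: [-0.7, -0.5, -5.8]
width: 0.0635
```

Request:
send_rows:
  plan:
    - {"linear": [0,0,0.001],"delta_rot": [0,0,0],"fingers": 0.05}

```text
clock: 9.73
position: [0.5408, 0.2618, 0.1444]
ee_rot: [-0.0, -0.67, 0.743, 0.0]
contact_force: [0.1, 0.8, -5.8]
width: 0.0635
```

Request:
send_rows:
  plan:
    - {"linear": [0,0,0.001],"delta_rot": [0,0,0],"fingers": 0.05}

```text
clock: 9.82
position: [0.5408, 0.2618, 0.144]
ee_rot: [-0.0, -0.67, 0.743, 0.0]
contact_force: [-3.4, 0.0, 4.7]
width: 0.0636
```

Request:
send_rows:
  plan:
    - {"linear": [0,0,0.001],"delta_rot": [0,0,0],"fingers": 0.05}

```text
clock: 9.9
position: [0.5408, 0.2618, 0.144]
ee_rot: [0.0, -0.67, 0.743, 0.0]
contact_force: [-2.2, -1.0, 3.7]
width: 0.0633
```

Request:
send_rows:
  plan:
    - {"linear": [0,0,0],"delta_rot": [0,0,0],"fingers": 0.07}
    - {"linear": [0,0,0],"delta_rot": [0,0,0],"fingers": 0.075}
    - {"linear": [0,0,0],"delta_rot": [0,0,0],"fingers": 0.08}
    - {"linear": [0,0,0],"delta_rot": [0,0,0],"fingers": 0.0854}
    - {"linear": [0,0,0],"delta_rot": [0,0,0],"fingers": 0.0854}
    - {"linear": [0,0,0],"delta_rot": [0,0,0],"fingers": 0.0854}

```text
clock: 10.4
position: [0.5447, 0.2631, 0.1479]
ee_rot: [0.006, -0.67, 0.743, -0.002]
contact_force: [-0.0, 0.1, 0.2]
width: 0.0851
```

```bash
python3 - <<'E'
from h import *
T=now(); print(T.round(4)); s=manip.get_state(); print(s['contact_force'],s['width'])
T2=plan(T[:3,3]+[0,0,.16],Rt(-.105),7); plan([.46,.06,.30],Rt(-.105),6,T2)
E
```

```text
[[-0.1027 -0.9947  0.011   0.5447]
 [-0.9947  0.1027  0.0043  0.2631]
 [-0.0054 -0.0105 -0.9999  0.1479]
 [ 0.      0.      0.      1.    ]]
[-0.01628928  0.12482418  0.19641736] 0.0850733372431234
7 rows linear [-0.0001, -0.0001, -0.0229] rot [-0.09, 0.04, 0.02] end [0.545 0.263 0.308]
6 rows linear [0.0352, 0.0105, 0.0013] rot [0.0, 0.0, -0.0] end [0.46 0.06 0.3 ]
```

Request:
send_rows:
  plan:
    - {"linear": [0,0,-0.01],"delta_rot": [0,0,0],"fingers": 0.0854}
    - {"linear": [0,0,-0.02],"delta_rot": [0,0,0],"fingers": 0.0854}
    - {"linear": [0,0,-0.022],"delta_rot": [0,0,0],"fingers": 0.0854}
    - {"linear": [0,0,-0.022],"delta_rot": [0,0,0],"fingers": 0.0854}
    - {"linear": [0,0.01,-0.022],"delta_rot": [0,0,0],"fingers": 0.0854}
    - {"linear": [0,0.02,-0.022],"delta_rot": [0,0,0],"fingers": 0.0854}
    - {"linear": [0,0.02,-0.01],"delta_rot": [0,0,0],"fingers": 0.0854}
    - {"linear": [0,0.01,0],"delta_rot": [0,0,0],"fingers": 0.0854}
    - {"linear": [0,0,0],"delta_rot": [0,0,0],"fingers": 0.0854}
    - {"linear": [0,0,0],"delta_rot": [0,0,0],"fingers": 0.0854}

```text
clock: 11.23
position: [0.4829, 0.2688, 0.2857]
ee_rot: [0.007, -0.669, 0.743, -0.003]
contact_force: [-0.2, -0.3, 1.1]
width: 0.0855
```

```bash
python3 - <<'E'
from h import *
T=now(); print(T.round(3)); c=cam('wrist'); im=save('wrist','w5.png'); np.savez('w5.npz',K=c[0],r=c[1],t=c[2])
P=proj(lid([.5405,.262,.115,-.105],.11,.076,0),c); Q=proj(lid([.5405,.262,.16,-.105],.11,.064,0),c); print(P.round(1).tolist(),Q.round(1).tolist())
lo=np.r_[P,Q].min(0)-15; hi=np.r_[P,Q].max(0)+15; x0,y0=np.clip(lo,0,None).astype(int); x1,y1=np.minimum(hi,[640,400]).astype(int); print(x0,y0)
cv2.imwrite('pics/w5c.png',cv2.resize(im[y0:y1,x0:x1],None,fx=3,fy=3,interpolation=cv2.INTER_CUBIC)[:,:,::-1])
plan([.47,-.10,.30],Rt(-.08),10)
E
```

```text
[[-0.103 -0.995  0.015  0.483]
 [-0.995  0.104  0.006  0.269]
 [-0.007 -0.014 -1.     0.286]
 [ 0.     0.     0.     1.   ]]
[[287.0, 70.6], [366.7, 70.6], [362.2, 183.2], [290.4, 183.0]] [[287.1, 61.5], [367.3, 61.6], [361.9, 194.5], [291.1, 194.2]]
271 46
10 rows linear [0.0368, -0.0022, -0.0016] rot [-0.08, 0.04, -0.14] end [ 0.47 -0.1   0.3 ]
```

View pics/w5c.png

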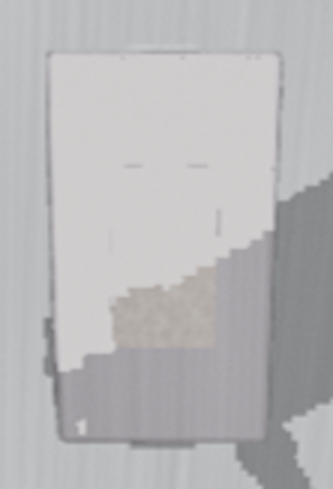

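The wide tin sits as predicted on the base tin, with its lid at px 287–365 × 63–193. I'll fit its pose and then go for the narrow tin.

```bash
python3 - <<'E'
from h import *
d=np.load('w5.npz'); c=(d['K'],d['r'],d['t'])
q,f=fitlid(np.array([(287,63.3),(364.7,63.3),(359.7,192.7),(291,192.7)]),.0635,c,[.54,.262,.16,-.1],0,z=.16,L=.109); print(q.round(4),f.round(1))
Rm=Rt(-.08,np.pi/6); l=np.array([.4855,-.3115,.097]); n=-Rm[:,2]
T=plan([.50,-.10,.30],Rt(-.08,.25),12)
plan(l+.07*n,Rm,9,T)
E
```

```text
[ 0.5405  0.2631  0.1588 -0.1045] [-0.7 -0.6  0.6 -0.6  0.6  1.  -0.6  0.8 -1.2]
12 rows linear [0.0305, -0.0041, -0.0018] rot [-1.26, 0.05, -0.11] end [ 0.5 -0.1  0.3]
9 rows linear [0.0236, -0.0097, 0.0133] rot [-1.74, -0.0, -0.0] end [ 0.52  -0.314  0.158]
```

Request:
send_rows:
  plan:
    - {"linear": [0.0305,-0.0041,-0.0018],"delta_rot": [-1.26,0.05,-0.11],"fingers": 0.085}
    - {"linear": [0.0305,-0.0041,-0.0018],"delta_rot": [-1.26,0.05,-0.11],"fingers": 0.085}
    - {"linear": [0.0305,-0.0041,-0.0018],"delta_rot": [-1.26,0.05,-0.11],"fingers": 0.085}
    - {"linear": [0.0305,-0.0041,-0.0018],"delta_rot": [-1.26,0.05,-0.11],"fingers": 0.085}
    - {"linear": [0.0305,-0.0041,-0.0018],"delta_rot": [-1.26,0.05,-0.11],"fingers": 0.085}
    - {"linear": [0.0305,-0.0041,-0.0018],"delta_rot": [-1.26,0.05,-0.11],"fingers": 0.085}
    - {"linear": [0.0305,-0.0041,-0.0018],"delta_rot": [-1.26,0.05,-0.11],"fingers": 0.085}
    - {"linear": [0.0305,-0.0041,-0.0018],"delta_rot": [-1.26,0.05,-0.11],"fingers": 0.085}
    - {"linear": [0.0305,-0.0041,-0.0018],"delta_rot": [-1.26,0.05,-0.11],"fingers": 0.085}
    - {"linear": [0.0305,-0.0041,-0.0018],"delta_rot": [-1.26,0.05,-0.11],"fingers": 0.085}
    - {"linear": [0.0305,-0.0041,-0.0018],"delta_rot": [-1.26,0.05,-0.11],"fingers": 0.085}
    - {"linear": [0.0305,-0.0041,-0.0018],"delta_rot": [-1.26,0.05,-0.11],"fingers": 0.085}

```text
clock: 12.28
position: [0.5067, -0.1157, 0.2849]
ee_rot: [-0.094, -0.675, 0.725, 0.103]
contact_force: [0.4, 0.4, -0.2]
width: 0.085
```

```bash
python3 - <<'E'
from h import *
print(now().round(3))
Rm=Rt(-.08,np.pi/6); l=np.array([.4875,-.3105,.0986]); n=-Rm[:,2]
plan(l+.07*n,Rm,9)
E
```

```text
[[-0.072 -0.959 -0.275  0.507]
 [-0.997  0.069  0.022 -0.116]
 [-0.002  0.276 -0.961  0.285]
 [ 0.     0.     0.     1.   ]]
9 rows linear [0.0218, -0.0084, 0.0116] rot [-1.55, -0.01, 0.05] end [ 0.522 -0.313  0.159]
```

Request:
send_rows:
  plan:
    - {"linear": [0.0218,-0.0084,0.0116],"delta_rot": [-1.55,0,0.05],"fingers": 0.085}
    - {"linear": [0.0218,-0.0084,0.0116],"delta_rot": [-1.55,0,0.05],"fingers": 0.085}
    - {"linear": [0.0218,-0.0084,0.0116],"delta_rot": [-1.55,0,0.05],"fingers": 0.085}
    - {"linear": [0.0218,-0.0084,0.0116],"delta_rot": [-1.55,0,0.05],"fingers": 0.085}
    - {"linear": [0.0218,-0.0084,0.0116],"delta_rot": [-1.55,0,0.05],"fingers": 0.085}
    - {"linear": [0.0218,-0.0084,0.0116],"delta_rot": [-1.55,0,0.05],"fingers": 0.085}
    - {"linear": [0.0218,-0.0084,0.0116],"delta_rot": [-1.55,0,0.05],"fingers": 0.085}
    - {"linear": [0.0218,-0.0084,0.0116],"delta_rot": [-1.55,0,0.05],"fingers": 0.085}
    - {"linear": [0.0218,-0.0084,0.0116],"delta_rot": [-1.55,0,0.05],"fingers": 0.085}
    - {"linear": [0,0,0],"delta_rot": [0,0,0],"fingers": 0.085}

```text
clock: 13.12
position: [0.5232, -0.3389, 0.1356]
ee_rot: [-0.182, -0.65, 0.711, 0.2]
contact_force: [0.6, -0.3, -1.2]
width: 0.0846
```

```bash
python3 - <<'E'
from h import *
print(now().round(3))
Rm=Rt(-.08,np.pi/6); l=np.array([.4875,-.3105,.0986]); n=-Rm[:,2]
plan(l+.04*n,Rm,3)
c=cam('wrist'); im=save('wrist','w6.png')
P=proj(lid([*l,-.08],.11,.046),c); print(P.round(1).tolist())
for e in P: cv2.circle(im,tuple(int(round(v)) for v in e),1,(255,0,0),-1)
cv2.imwrite('pics/w6c.png',cv2.resize(im[100:300,220:460],None,fx=2.5,fy=2.5,interpolation=cv2.INTER_CUBIC)[:,:,::-1])
E
```

```text
[[-0.09  -0.851 -0.517  0.523]
 [-0.996  0.076  0.048 -0.339]
 [-0.001  0.52  -0.854  0.136]
 [ 0.     0.     0.     1.   ]]
3 rows linear [-0.0084, 0.0048, 0.0038] rot [0.44, 0.12, -0.16] end [ 0.507 -0.312  0.133]
[[245.7, 165.4], [321.6, 164.8], [323.1, 314.6], [259.7, 314.8]]
```

View pics/w6c.png

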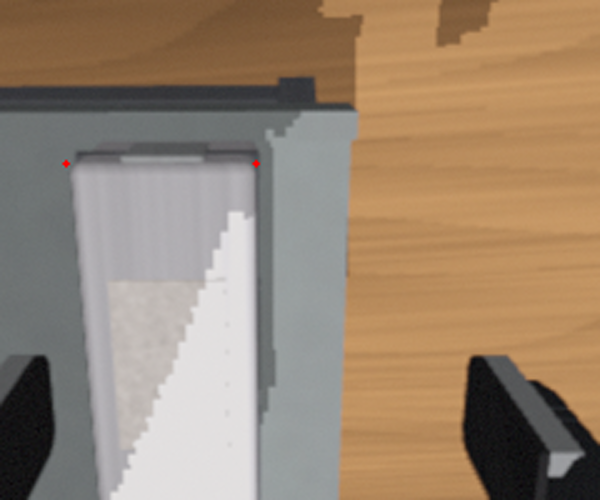

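Request:
send_rows:
  plan:
    - {"linear": [-0.0084,0.0048,0.002],"delta_rot": [0.44,0.12,-0.16],"fingers": 0.085}
    - {"linear": [-0.0084,0.0048,0.002],"delta_rot": [0.44,0.12,-0.16],"fingers": 0.085}
    - {"linear": [-0.0084,0.0048,0.002],"delta_rot": [0.44,0.12,-0.16],"fingers": 0.085}
    - {"linear": [0,0,0],"delta_rot": [0,0,0],"fingers": 0.085}

```text
clock: 13.5
position: [0.5096, -0.3098, 0.1344]
ee_rot: [-0.174, -0.654, 0.71, 0.194]
contact_force: [-0.4, 0.2, -0.3]
width: 0.085
```

```bash
python3 - <<'E'
from h import *
print(now().round(3))
Rm=Rt(-.08,np.pi/6); l=np.array([.4875,-.311,.0986]); n=-Rm[:,2]
plan(l-.010*n,Rm,5)
E
```

```text
[[-0.083 -0.862 -0.501  0.51 ]
 [-0.997  0.068  0.048 -0.31 ]
 [-0.007  0.503 -0.864  0.134]
 [ 0.     0.     0.     1.   ]]
5 rows linear [0.0006, 0.0002, 0.0104] rot [0.04, 0.09, 0.01] end [ 0.483 -0.311  0.09 ]
```

Request:
send_rows:
  plan:
    - {"linear": [0.0006,0.0002,0.0104],"delta_rot": [0,0.09,0],"fingers": 0.085}
    - {"linear": [0.0006,0.0002,0.0104],"delta_rot": [0,0.09,0],"fingers": 0.085}
    - {"linear": [0.0006,0.0002,0.0104],"delta_rot": [0,0.09,0],"fingers": 0.085}
    - {"linear": [0.0006,0.0002,0.0104],"delta_rot": [0,0.09,0],"fingers": 0.085}
    - {"linear": [0,0,0.006],"delta_rot": [0,0.09,0],"fingers": 0.085}
    - {"linear": [0,0,0],"delta_rot": [0,0,0],"fingers": 0.085}

```text
clock: 14.0
position: [0.4873, -0.3092, 0.0939]
ee_rot: [-0.176, -0.657, 0.709, 0.188]
contact_force: [0.2, -0.1, 0.4]
width: 0.0846
```

```bash
python3 - <<'E'
from h import *
print(now().round(3),manip.get_state()['contact_force'])
Rm=Rt(-.08,np.pi/6); l=np.array([.4875,-.311,.0986]); n=-Rm[:,2]
plan(l-.010*n,Rm,1)
E
```

```text
[[-0.075 -0.865 -0.496  0.487]
 [-0.997  0.066  0.036 -0.309]
 [ 0.002  0.497 -0.868  0.094]
 [ 0.     0.     0.     1.   ]] [ 0.19975362 -0.08095385  0.41893787]
1 rows linear [0.0018, 0.002, 0.0057] rot [-0.21, -0.24, 0.17] end [ 0.483 -0.311  0.09 ]
```

Request:
send_rows:
  plan:
    - {"linear": [0.0018,0.002,0.0057],"delta_rot": [-0.2,-0.24,0.17],"fingers": 0.085}
    - {"linear": [0,0,0],"delta_rot": [0,0,0],"fingers": 0.03}
    - {"linear": [0,0,0],"delta_rot": [0,0,0],"fingers": 0.03}
    - {"linear": [0,0,0],"delta_rot": [0,0,0],"fingers": 0.03}
    - {"linear": [0,0,0],"delta_rot": [0,0,0],"fingers": 0.03}
    - {"linear": [0,0,0],"delta_rot": [0,0,0],"fingers": 0.03}
    - {"linear": [0,0,0],"delta_rot": [0,0,0],"fingers": 0.03}
    - {"linear": [0,0,0],"delta_rot": [0,0,0],"fingers": 0.03}
    - {"linear": [0,0,0],"delta_rot": [0,0,0],"fingers": 0.03}
    - {"linear": [0,0,0],"delta_rot": [0,0,0],"fingers": 0.03}
  force: 40

```text
clock: 14.83
position: [0.4847, -0.3118, 0.0904]
ee_rot: [-0.175, -0.655, 0.71, 0.188]
contact_force: [-0.5, -0.4, -2.3]
width: 0.0459
```

```bash
python3 - <<'E'
from h import *
T=now(); print(T.round(4),manip.get_state()['contact_force'],manip.get_state()['width'])
l=np.array([.4875,-.311,.0986]); print('lid in tool',T[:3,:3].T@(l-T[:3,3]))
E
```

```text
[[-0.0799 -0.8654 -0.4946  0.4847]
 [-0.9968  0.0701  0.0384 -0.3118]
 [ 0.0015  0.4961 -0.8683  0.0904]
 [ 0.      0.      0.      1.    ]] [-0.49238427 -0.3745532  -2.33585586] 0.045948813010694985
lid in tool [-0.00099326  0.00169684 -0.00842052]
```

Request:
send_rows:
  plan:
    - {"linear": [0,0,-0.007],"delta_rot": [0,0,0],"fingers": 0.03}
    - {"linear": [0,0,-0.014],"delta_rot": [0,0,0],"fingers": 0.03}
    - {"linear": [0,0,-0.014],"delta_rot": [0,0,0],"fingers": 0.03}
    - {"linear": [0,0,-0.016],"delta_rot": [0,0,0],"fingers": 0.03}
    - {"linear": [0,0,-0.016],"delta_rot": [0,0,0],"fingers": 0.03}
    - {"linear": [0,0,-0.016],"delta_rot": [0,0,0],"fingers": 0.03}

```text
clock: 15.33
position: [0.5261, -0.3129, 0.1605]
ee_rot: [-0.174, -0.655, 0.709, 0.193]
contact_force: [-0.1, -0.3, -4.5]
width: 0.0454
```

```bash
python3 - <<'E'
from h import *
s=manip.get_state(); print(now()[:3,3],s['contact_force'],s['width'])
plan([.51,-.08,.30],Rt(-.095,.15),12)
E
```

```text
[ 0.5261101  -0.31291967  0.16054635] [-0.11647518 -0.27966149 -4.4848179 ] 0.04544373922603389
12 rows linear [-0.0193, 0.0069, -0.0099] rot [1.79, 0.01, 0.08] end [ 0.51 -0.08  0.3 ]
```

Request:
send_rows:
  plan:
    - {"linear": [-0.0193,0.0069,-0.0099],"delta_rot": [1.79,0,0.08],"fingers": 0.03}
    - {"linear": [-0.0193,0.0069,-0.0099],"delta_rot": [1.79,0,0.08],"fingers": 0.03}
    - {"linear": [-0.0193,0.0069,-0.0099],"delta_rot": [1.79,0,0.08],"fingers": 0.03}
    - {"linear": [-0.0193,0.0069,-0.0099],"delta_rot": [1.79,0,0.08],"fingers": 0.03}
    - {"linear": [-0.0193,0.0069,-0.0099],"delta_rot": [1.79,0,0.08],"fingers": 0.03}
    - {"linear": [-0.0193,0.0069,-0.0099],"delta_rot": [1.79,0,0.08],"fingers": 0.03}
    - {"linear": [-0.0193,0.0069,-0.0099],"delta_rot": [1.79,0,0.08],"fingers": 0.03}
    - {"linear": [-0.0193,0.0069,-0.0099],"delta_rot": [1.79,0,0.08],"fingers": 0.03}
    - {"linear": [-0.0193,0.0069,-0.0099],"delta_rot": [1.79,0,0.08],"fingers": 0.03}
    - {"linear": [-0.0193,0.0069,-0.0099],"delta_rot": [1.79,0,0.08],"fingers": 0.03}
    - {"linear": [-0.0193,0.0069,-0.0099],"delta_rot": [1.79,0,0.08],"fingers": 0.03}
    - {"linear": [-0.0193,0.0069,-0.0099],"delta_rot": [1.79,0,0.08],"fingers": 0.03}

```text
clock: 16.33
position: [0.5126, -0.0722, 0.3028]
ee_rot: [-0.043, -0.67, 0.739, 0.05]
contact_force: [0.9, 0.4, -4.1]
width: 0.0453
```

```bash
python3 - <<'E'
from h import *
s=manip.get_state(); print(now().round(3),s['contact_force'],s['width'])
plan([.541,.262,.27],Rt(-.105),12)
E
```

```text
[[-0.098 -0.987 -0.13   0.513]
 [-0.995  0.097  0.016 -0.072]
 [-0.003  0.131 -0.991  0.303]
 [ 0.     0.     0.     1.   ]] [ 0.91500481  0.40405794 -4.09149284] 0.04526605273383308
12 rows linear [-0.0279, 0.0003, 0.0028] rot [0.63, 0.01, 0.03] end [0.541 0.262 0.27 ]
```

Request:
send_rows:
  plan:
    - {"linear": [-0.0279,0.0003,0.0028],"delta_rot": [0.63,0,0.03],"fingers": 0.03}
    - {"linear": [-0.0279,0.0003,0.0028],"delta_rot": [0.63,0,0.03],"fingers": 0.03}
    - {"linear": [-0.0279,0.0003,0.0028],"delta_rot": [0.63,0,0.03],"fingers": 0.03}
    - {"linear": [-0.0279,0.0003,0.0028],"delta_rot": [0.63,0,0.03],"fingers": 0.03}
    - {"linear": [-0.0279,0.0003,0.0028],"delta_rot": [0.63,0,0.03],"fingers": 0.03}
    - {"linear": [-0.0279,0.0003,0.0028],"delta_rot": [0.63,0,0.03],"fingers": 0.03}
    - {"linear": [-0.0279,0.0003,0.0028],"delta_rot": [0.63,0,0.03],"fingers": 0.03}
    - {"linear": [-0.0279,0.0003,0.0028],"delta_rot": [0.63,0,0.03],"fingers": 0.03}
    - {"linear": [-0.0279,0.0003,0.0028],"delta_rot": [0.63,0,0.03],"fingers": 0.03}
    - {"linear": [-0.0279,0.0003,0.0028],"delta_rot": [0.63,0,0.03],"fingers": 0.03}
    - {"linear": [-0.0279,0.0003,0.0028],"delta_rot": [0.63,0,0.03],"fingers": 0.03}

```text
clock: 17.25
position: [0.5294, 0.2462, 0.2772]
ee_rot: [-0.005, -0.669, 0.743, 0.002]
contact_force: [0.6, -0.4, -4.1]
width: 0.0451
```

```bash
python3 - <<'E'
from h import *
print(now().round(3))
plan([.541,.262,.23],Rt(-.105),4)
E
```

```text
[[-0.104 -0.995 -0.009  0.529]
 [-0.995  0.104 -0.004  0.246]
 [ 0.005  0.009 -1.     0.277]
 [ 0.     0.     0.     1.   ]]
4 rows linear [-0.0043, -0.0025, 0.0118] rot [0.13, -0.07, 0.01] end [0.541 0.262 0.23 ]
```

Request:
send_rows:
  plan:
    - {"linear": [-0.0043,-0.0025,0.0118],"delta_rot": [0.13,-0.07,0],"fingers": 0.03}
    - {"linear": [-0.0043,-0.0025,0.0118],"delta_rot": [0.13,-0.07,0],"fingers": 0.03}
    - {"linear": [-0.0043,-0.0025,0.0118],"delta_rot": [0.13,-0.07,0],"fingers": 0.03}
    - {"linear": [-0.0043,-0.0025,0.0118],"delta_rot": [0.13,-0.07,0],"fingers": 0.03}
    - {"linear": [0,0,0],"delta_rot": [0,0,0],"fingers": 0.03}

```text
clock: 17.67
position: [0.5363, 0.2711, 0.227]
ee_rot: [-0.002, -0.674, 0.739, 0.003]
contact_force: [-0.2, -0.9, -4.3]
width: 0.0457
```

```bash
python3 - <<'E'
from h import *
print(now().round(3))
plan([.541,.262,.203],Rt(-.105),4)
E
```

```text
[[-0.093 -0.996 -0.007  0.536]
 [-0.996  0.093  0.001  0.271]
 [-0.     0.007 -1.     0.227]
 [ 0.     0.     0.     1.   ]]
4 rows linear [0.0021, -0.0014, 0.006] rot [0.11, 0.0, 0.17] end [0.541 0.262 0.203]
```

Request:
send_rows:
  plan:
    - {"linear": [0.0021,-0.0014,0.006],"delta_rot": [0.11,0,0.17],"fingers": 0.03}
    - {"linear": [0.0021,-0.0014,0.006],"delta_rot": [0.11,0,0.17],"fingers": 0.03}
    - {"linear": [0.0021,-0.0014,0.006],"delta_rot": [0.11,0,0.17],"fingers": 0.03}
    - {"linear": [0.0021,-0.0014,0.005],"delta_rot": [0.11,0,0.17],"fingers": 0.03}
    - {"linear": [0,0,0],"delta_rot": [0,0,0],"fingers": 0.03}

```text
clock: 18.08
position: [0.5402, 0.2599, 0.2029]
ee_rot: [-0.001, -0.669, 0.743, -0.0]
contact_force: [-0.1, -0.3, -4.1]
width: 0.0458
```

```bash
python3 - <<'E'
from h import *
print(now().round(4))
plan([.541,.262,.196],Rt(-.105),3)
c=cam('wrist'); im=save('wrist','w7.png'); cv2.imwrite('pics/w7c.png',cv2.resize(im[120:260,200:440],None,fx=3.2,fy=3.2,interpolation=cv2.INTER_CUBIC)[:,:,::-1])
print(proj(lid([.5405,.2625,.16,-.105],.11,.064,0),c).round(1).tolist())
E
```

```text
[[-0.1053 -0.9944 -0.0016  0.5402]
 [-0.9944  0.1053 -0.0025  0.2599]
 [ 0.0026  0.0013 -1.      0.2029]
 [ 0.      0.      0.      1.    ]]
3 rows linear [-0.0007, -0.0002, 0.0023] rot [0.03, -0.05, -0.01] end [0.541 0.262 0.196]
[[264.4, 143.8], [377.6, 143.7], [368.6, 307.9], [274.1, 308.1]]
```

View pics/w7c.png

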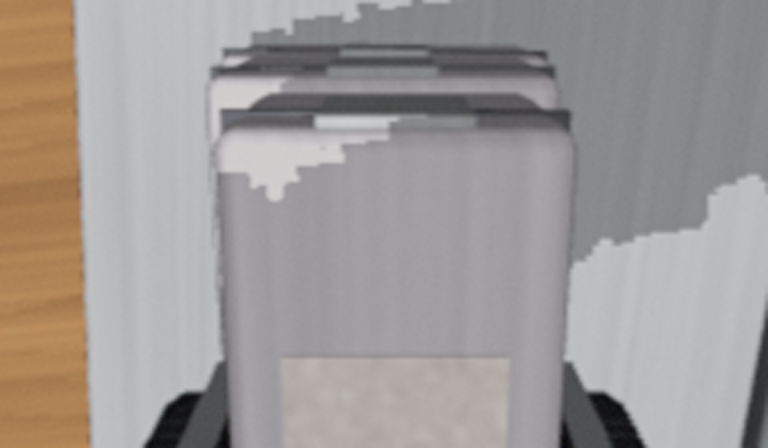

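```bash
python3 - <<'E'
from h import *
c=cam('wrist'); T=now()
for zoff,W,r in [(.016,.0635,[(242,157),(404.5,157)]),(.0084,.0455,[(269,157.5),(378.7,157.5)])]:
    if W>.05: d=np.load('w3.npz'); cc=(d['K'],d['r'],d['t']); TT=d['T']
    else: cc,TT=c,T
    f=lambda q:(proj(np.array([(q[0]-W/2,q[1]-.0545,-q[2]),(q[0]+W/2,q[1]-.0545,-q[2])])@TT[:3,:3].T+TT[:3,3],cc)-r).ravel()
    q=least_squares(f,[0,0,zoff]); print('free',q.x.round(4)); q=least_squares(lambda q:f([q[0],q[1],zoff])[1::2],[0,0]); print('fixed z',q.x.round(4))
E
```

```text
free [-0.0015 -0.0012  0.0084]
fixed z [ 1.17560852e+05 -1.07152400e+02]
free [-0.0013  0.0004  0.0015]
fixed z [ 1.07490243e+04 -1.53410000e+00]
```

Request:
send_rows:
  plan:
    - {"linear": [-0.0009,-0.0007,0.0023],"delta_rot": [0.03,-0.05,0],"fingers": 0.03}
    - {"linear": [-0.0009,-0.0007,0.0023],"delta_rot": [0.03,-0.05,0],"fingers": 0.03}
    - {"linear": [-0.0007,-0.0005,0.0023],"delta_rot": [0.03,-0.05,0],"fingers": 0.03}

```text
clock: 18.38
position: [0.5435, 0.2622, 0.1977]
ee_rot: [0.002, -0.668, 0.744, -0.001]
contact_force: [-0.2, -0.4, -3.3]
width: 0.0454
```

```bash
python3 - <<'E'
from h import *
print(now().round(4))
plan([.542,.2622,.193],Rt(-.105),2)
E
```

```text
[[-0.1064 -0.9943  0.0038  0.5435]
 [-0.9943  0.1064  0.0018  0.2622]
 [-0.0022 -0.0036 -1.      0.1977]
 [ 0.      0.      0.      1.    ]]
2 rows linear [0.0001, 0.0008, 0.0023] rot [-0.1, 0.06, -0.05] end [0.542 0.262 0.193]
```

Request:
send_rows:
  plan:
    - {"linear": [0.0001,0.0007,0.0015],"delta_rot": [-0.1,0.06,0],"fingers": 0.03}
    - {"linear": [0,0.0007,0.0015],"delta_rot": [-0.1,0.06,0],"fingers": 0.03}

```text
clock: 18.55
position: [0.5424, 0.2625, 0.1946]
ee_rot: [0.0, -0.668, 0.744, -0.0]
contact_force: [0.1, -0.4, -3.7]
width: 0.045
```

Request:
send_rows:
  plan:
    - {"linear": [0,0,0.001],"delta_rot": [0,0,0],"fingers": 0.03}

```text
clock: 18.63
position: [0.5423, 0.2626, 0.1934]
ee_rot: [0.0, -0.668, 0.744, 0.0]
contact_force: [0.2, 0.4, -4.6]
width: 0.0456
```

Request:
send_rows:
  plan:
    - {"linear": [0,0,0.001],"delta_rot": [0,0,0],"fingers": 0.03}

```text
clock: 18.72
position: [0.5423, 0.2627, 0.1923]
ee_rot: [0.0, -0.669, 0.744, 0.0]
contact_force: [0.3, -0.2, -3.6]
width: 0.0453
```

Request:
send_rows:
  plan:
    - {"linear": [0,0,0.0008],"delta_rot": [0,0,0],"fingers": 0.03}

```text
clock: 18.8
position: [0.5422, 0.2628, 0.1916]
ee_rot: [0.0, -0.669, 0.744, 0.0]
contact_force: [-2.2, -0.9, 3.5]
width: 0.0456
```

Request:
send_rows:
  plan:
    - {"linear": [0,0,0],"delta_rot": [0,0,0],"fingers": 0.052}
    - {"linear": [0,0,0],"delta_rot": [0,0,0],"fingers": 0.06}
    - {"linear": [0,0,0],"delta_rot": [0,0,0],"fingers": 0.07}
    - {"linear": [0,0,0],"delta_rot": [0,0,0],"fingers": 0.08}
    - {"linear": [0,0,-0.003],"delta_rot": [0,0,0],"fingers": 0.08}
    - {"linear": [0,0,-0.015],"delta_rot": [0,0,0],"fingers": 0.08}
    - {"linear": [0,0,-0.02],"delta_rot": [0,0,0],"fingers": 0.08}
    - {"linear": [0,0,-0.025],"delta_rot": [0,0,0],"fingers": 0.08}
    - {"linear": [0,0,-0.025],"delta_rot": [0,0,0],"fingers": 0.08}
    - {"linear": [0,0.01,-0.025],"delta_rot": [0,0,0],"fingers": 0.08}
    - {"linear": [0,0.025,-0.01],"delta_rot": [0,0,0],"fingers": 0.08}
    - {"linear": [0,0.02,0],"delta_rot": [0,0,0],"fingers": 0.08}

```text
clock: 19.8
position: [0.4914, 0.2687, 0.324]
ee_rot: [0.005, -0.667, 0.745, -0.002]
contact_force: [0.2, -0.1, 0.4]
width: 0.0801
```

```bash
python3 - <<'E'
from h import *
print(now().round(3)); c=cam('wrist'); im=save('wrist','w8.png'); np.savez('w8.npz',K=c[0],r=c[1],t=c[2])
a=proj(lid([.5405,.2625,.115,-.105],.11,.076,0),c);P=proj(lid([.5405,.2625,.16,-.105],.11,.064,0),c); Q=proj(lid([.5405,.2625,.2,-.105],.11,.046,0),c); print(a.round(1).tolist(),P.round(1).tolist(),Q.round(1).tolist())
s=save('side','s8.png'); t=save('top','t8.png')
A=cv2.resize(im[20:220,220:430],None,fx=2.6,fy=2.6,interpolation=cv2.INTER_CUBIC); B=cv2.resize(s[190:330,165:275],(250,318),interpolation=cv2.INTER_CUBIC)
B=cv2.copyMakeBorder(B,0,A.shape[0]-B.shape[0],0,0,cv2.BORDER_CONSTANT)
cv2.imwrite('pics/c8.png',np.hstack([A,B])[:,:,::-1])
E
```

```text
[[-0.109 -0.994  0.01   0.491]
 [-0.994  0.109  0.003  0.269]
 [-0.004 -0.009 -1.     0.324]
 [ 0.     0.     0.     1.   ]]
[[290.8, 83.7], [360.5, 83.4], [357.5, 181.8], [294.1, 182.0]] [[291.8, 78.4], [360.1, 78.1], [356.8, 191.6], [295.4, 191.8]] [[297.5, 72.0], [355.1, 71.7], [351.8, 203.2], [301.0, 203.3]]
```

View pics/c8.png

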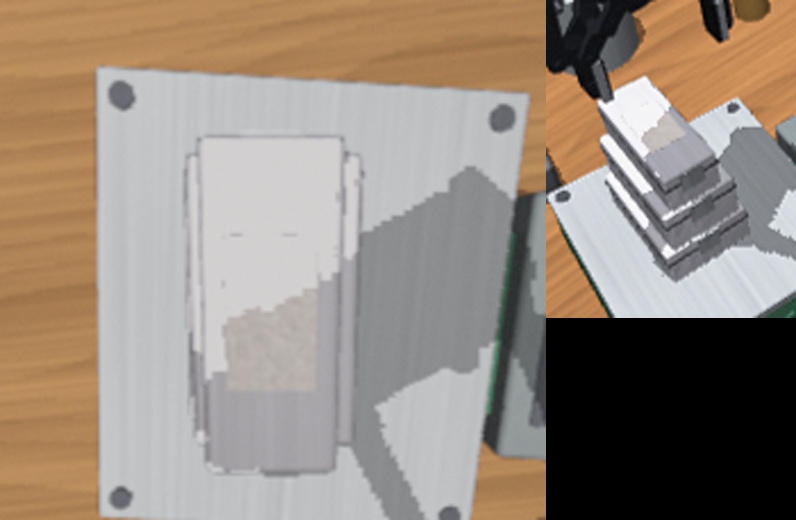

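The stack is square and centred: narrow lid at px 296–352, wide lid at px 292–359. Next is the lever.

```bash
python3 - <<'E'
from h import *
plan([.412,.112,.25],Rt(-.16),10)
E
```

```text
10 rows linear [0.0165, 0.0058, 0.0072] rot [-0.04, 0.01, 0.3] end [0.412 0.112 0.25 ]
```

Request:
send_rows:
  plan:
    - {"linear": [0.0165,0.0058,0.0],"delta_rot": [0,0,0.3],"fingers": 0.08}
    - {"linear": [0.0165,0.0058,0.003],"delta_rot": [0,0,0.3],"fingers": 0.0}
    - {"linear": [0.0165,0.0058,0.003],"delta_rot": [0,0,0.3],"fingers": 0.0}
    - {"linear": [0.0165,0.0058,0.006],"delta_rot": [0,0,0.3],"fingers": 0.0}
    - {"linear": [0.0165,0.0058,0.01],"delta_rot": [0,0,0.3],"fingers": 0.0}
    - {"linear": [0.0165,0.0058,0.01],"delta_rot": [0,0,0.3],"fingers": 0.0}
    - {"linear": [0.0165,0.0058,0.01],"delta_rot": [0,0,0.3],"fingers": 0.0}
    - {"linear": [0.0165,0.0058,0.01],"delta_rot": [0,0,0.3],"fingers": 0.0}
    - {"linear": [0.0165,0.0058,0.01],"delta_rot": [0,0,0.3],"fingers": 0.0}
    - {"linear": [0.0165,0.0058,0.01],"delta_rot": [0,0,0.3],"fingers": 0.0}
    - {"linear": [0,0,0],"delta_rot": [0,0,0],"fingers": 0.0}
    - {"linear": [0,0,0],"delta_rot": [0,0,0],"fingers": 0.0}

```text
clock: 20.95
position: [0.4192, 0.1038, 0.2408]
ee_rot: [0.003, -0.647, 0.763, -0.004]
contact_force: [0.6, -0.5, 0.6]
width: -0.0002
```

```bash
python3 - <<'E'
from h import *
print(now().round(3)); c=cam('wrist'); manip.get_image('wrist')
print(proj([.4613,.1036,.1426],c),[(round(d['p'],2),np.round(d['extent']).tolist()) for d in manip.find_in('switch_tip','wrist')])
plan([.412,.112,.155],Rt(-.16),5)
E
```

```text
[[-0.163 -0.987  0.009  0.419]
 [-0.987  0.163 -0.002  0.104]
 [ 0.    -0.01  -1.     0.241]
 [ 0.     0.     0.     1.   ]]
[[316.37683502 154.91692218]] [(0.73, [269.0, 99.0, 355.0, 171.0])]
5 rows linear [-0.0013, 0.0018, 0.0172] rot [-0.11, -0.0, -0.03] end [0.412 0.112 0.155]
```

Request:
send_rows:
  plan:
    - {"linear": [-0.0013,0.0025,0.017],"delta_rot": [-0.1,0,0],"fingers": 0.0}
    - {"linear": [-0.0013,0.0025,0.017],"delta_rot": [-0.1,0,0],"fingers": 0.0}
    - {"linear": [-0.0013,0.002,0.017],"delta_rot": [-0.1,0,0],"fingers": 0.0}
    - {"linear": [-0.0013,0.001,0.017],"delta_rot": [-0.1,0,0],"fingers": 0.0}
    - {"linear": [-0.0013,0.001,0.012],"delta_rot": [-0.1,0,0],"fingers": 0.0}
    - {"linear": [0,0,0],"delta_rot": [0,0,0],"fingers": 0.0}

```text
clock: 21.55
position: [0.422, 0.1173, 0.1628]
ee_rot: [0.007, -0.649, 0.761, -0.004]
contact_force: [-0.4, -0.6, 0.1]
width: 0.0001
```

```bash
python3 - <<'E'
from h import *
print(now().round(3),manip.get_state()['contact_force']); 
plan([.516,.095,.155],Rt(-.16),10)
E
```

```text
[[-0.158 -0.987  0.016  0.422]
 [-0.987  0.158  0.003  0.117]
 [-0.006 -0.016 -1.     0.163]
 [ 0.     0.     0.     1.   ]] [-0.40260332 -0.61028553  0.10688585]
10 rows linear [0.0007, -0.0096, 0.0009] rot [-0.09, 0.03, 0.01] end [0.516 0.095 0.155]
```

Request:
send_rows:
  plan:
    - {"linear": [0.003,0,0.004],"delta_rot": [-0.4,0,0],"fingers": 0.0}
    - {"linear": [0.003,-0.003,0.004],"delta_rot": [-0.4,0,0],"fingers": 0.0}
    - {"linear": [0,-0.01,0],"delta_rot": [0,0,0],"fingers": 0.0}
    - {"linear": [0,-0.01,0],"delta_rot": [0,0,0],"fingers": 0.0}
    - {"linear": [0,-0.01,0],"delta_rot": [0,0,0],"fingers": 0.0}
    - {"linear": [0,-0.01,0],"delta_rot": [0,0,0],"fingers": 0.0}

```text
clock: 22.05
position: [0.4693, 0.1054, 0.1574]
ee_rot: [0.004, -0.65, 0.76, 0.001]
contact_force: [-1.1, 1.0, 1.9]
width: 0.0002
```

```bash
python3 - <<'E'
from h import *
print(now().round(3),manip.get_state()['contact_force']); 
plan([.516,.095,.155],Rt(-.16),5)
E
```

```text
[[-0.155 -0.988  0.005  0.469]
 [-0.988  0.155  0.007  0.105]
 [-0.007 -0.004 -1.     0.157]
 [ 0.     0.     0.     1.   ]] [-1.14155434  0.9541114   1.85520751]
5 rows linear [0.0006, -0.0096, 0.0005] rot [-0.05, 0.08, 0.05] end [0.516 0.095 0.155]
```

Request:
send_rows:
  plan:
    - {"linear": [0.0006,-0.0096,0.0005],"delta_rot": [0,0,0],"fingers": 0.0}
    - {"linear": [0.0006,-0.0096,0.0005],"delta_rot": [0,0,0],"fingers": 0.0}
    - {"linear": [0.0006,-0.0096,0.0005],"delta_rot": [0,0,0],"fingers": 0.0}
    - {"linear": [0.0006,-0.0096,0.0005],"delta_rot": [0,0,0],"fingers": 0.0}
    - {"linear": [0.0006,-0.008,0.0005],"delta_rot": [0,0,0],"fingers": 0.0}
    - {"linear": [0,0,0],"delta_rot": [0,0,0],"fingers": 0.0}

```text
clock: 22.55
position: [0.519, 0.0947, 0.1555]
ee_rot: [0.002, -0.649, 0.761, 0.005]
contact_force: [-2.3, 1.2, 4.3]
width: 0.0002
```

```bash
python3 - <<'E'
from h import *
print(now()[:3,3].round(3),manip.get_state()['contact_force']); 
E
```

```text
[0.519 0.095 0.156] [-2.33214166  1.15788812  4.31487959]
```

Request:
send_rows:
  plan:
    - {"linear": [0,0.006,0],"delta_rot": [0,0,0],"fingers": 0.0}
    - {"linear": [0,0.015,0],"delta_rot": [0,0,0],"fingers": 0.0}
    - {"linear": [0,0.02,0],"delta_rot": [0,0,0],"fingers": 0.0}
    - {"linear": [0,0.02,-0.005],"delta_rot": [0,0,0],"fingers": 0.0}
    - {"linear": [0,0.01,-0.03],"delta_rot": [0,0,0],"fingers": 0.0}
    - {"linear": [0,0,-0.03],"delta_rot": [0,0,0],"fingers": 0.0}
    - {"linear": [0,0,-0.03],"delta_rot": [0,0,0],"fingers": 0.0}
    - {"linear": [0.02,0,-0.03],"delta_rot": [0,0,0],"fingers": 0.0}
    - {"linear": [0.03,0,0],"delta_rot": [0,0,0],"fingers": 0.0}
    - {"linear": [0.03,0,0],"delta_rot": [0,0,0],"fingers": 0.0}
    - {"linear": [0,0,0],"delta_rot": [0,0,0],"fingers": 0.0}
    - {"linear": [0,0,0],"delta_rot": [0,0,0],"fingers": 0.0}

```text
clock: 23.55
position: [0.4353, 0.022, 0.2849]
ee_rot: [0.001, -0.65, 0.76, 0.003]
contact_force: [-0.2, 0.6, -0.7]
width: -0.0001
```

```bash
python3 - <<'E'
from h import *
s=manip.get_state(); print(s['clock'],s['position'],s['contact_force'])
a=save('top','t9.png'); 
print('tip',[(round(d['p'],2),np.round(d['extent']).tolist()) for d in manip.find_in('switch_tip','top')])
c=cam('top'); print('on pred',proj([.5417,.0906,.1426],c),'off',proj([.4613,.1036,.1426],c))
b=save('side','s9.png')
A=cv2.resize(a[100:330,160:460],None,fx=1.6,fy=1.6,interpolation=cv2.INTER_CUBIC); B=cv2.resize(b[150:390,150:470],None,fx=1,fy=1)
B=cv2.copyMakeBorder(B,0,A.shape[0]-B.shape[0],0,0,cv2.BORDER_CONSTANT)
cv2.imwrite('pics/c9.png',np.hstack([A,B])[:,:,::-1])
E
```

```text
23.55 [0.43534706 0.02201466 0.2849116 ] [-0.16923277  0.56544658 -0.73931634]
tip [(0.57, [266.0, 198.0, 294.0, 212.0])]
on pred [[276.83818757 203.60606918]] off [[272.00969506 235.07636698]]
```

```bash
python3 - <<'E'
from h import *
a=cv2.imread('pics/s8.png'); b=cv2.imread('pics/s9.png'); print('stack diff',np.abs(a[215:330,180:270].astype(int)-b[215:330,180:270]).mean())
for n in ['tin_open','tin_narrow','tin_wide','brush','weight']:
    print(n,[(round(d['p'],2),np.round(d['extent']).tolist()) for d in manip.find_in(n,'side')][:3])
manip.get_image('wrist'); c=cam('wrist'); print(proj([.5417,.0906,.1426],c),[(round(d['p'],2),np.round(d['extent']).tolist()) for d in manip.find_in('switch_tip','wrist')])
print(manip.sign_off())
E
```

```text
stack diff 20.213107890499195
tin_open []
tin_narrow [(0.7, [187.0, 224.0, 242.0, 282.0])]
tin_wide [(0.79, [442.0, 205.0, 471.0, 251.0]), (0.75, [187.0, 248.0, 250.0, 301.0]), (0.74, [162.0, 209.0, 332.0, 374.0])]
brush [(0.59, [327.0, 243.0, 382.0, 302.0]), (0.56, [330.0, 164.0, 449.0, 250.0])]
weight []
[[230.15311716  83.8778664 ]] [(0.62, [189.0, 72.0, 266.0, 134.0])]
the job is handed in; nothing more can be done
None
```

I stacked both tins and flipped the switch to on, then handed the job in at about 24 s of the 64 s allowed.

**Stack:** The wide tin went on the base tin and the narrow tin on the wide one, lids up. I lowered each until the wrist force changed by about 7–10 N, then released it. The wrist camera then showed each tin within about 1–2 mm of centre and square on the one below.

**Switch:** I pushed the lever over with the closed fingers. The top camera then found the grip at pixel (280, 205), against (277, 204) expected for on and (272, 235) for off. The wrist camera roughly agreed. The arm was clear of everything when I signed off.

**Weak last checks:**
- **Final picture:** I never saw the stack and lever together at the end, because the last picture went over the 12-picture limit.
- **Side view of the stack:** It changed by about 20 grey levels between placing the narrow tin and the end. I put this down to the arm and its shadow moving, but did not confirm it. The detector still found the narrow and wide tins on the stack.
- **Undetected items:** The detector did not report the open tin or the weight in the last side view. I put this down to the arm or a missed detection, since I never touched either.

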